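Inspect glass jars in the tilting cradle under the swing lamp

TASK

Inspect all the squat glass jars: swing the lamp well clear of the stand's cradle, stand every jar upright in a cradle compartment of its own, and lift the cradle's front by its bar to a tilt of 30 degrees and leave it there. Then swing the lamp right back over the middle of the cradle for at least two seconds, swing it well clear again, bring the cradle back down level, and finally stand every jar upright in a compartment of the grey storage rack. Leave the amber bottle and the tape roll where they are.

Things in the scene. Friction and masses are not known exactly. Their poses are not given: they have to be found in the camera images.
- jar1: squat glass jar with a black screw lid, a cylinder 50 mm in diameter and 38 mm tall (lid included), about 90 g; origin at the centre of its underside, z up through the lid. It starts standing on the bench to the right of the stand. Two to four jars are present; an absent one reads None from the start
- jar2: squat glass jar with a black screw lid, a cylinder 50 mm in diameter and 38 mm tall (lid included), about 90 g; origin at the centre of its underside, z up through the lid. It starts standing on the bench to the right of the stand. Two to four jars are present; an absent one reads None from the start
- jar3: squat glass jar with a black screw lid, a cylinder 50 mm in diameter and 38 mm tall (lid included), about 90 g; origin at the centre of its underside, z up through the lid. It starts standing on the bench to the right of the stand. Two to four jars are present; an absent one reads None from the start
- jar4: squat glass jar with a black screw lid, a cylinder 50 mm in diameter and 38 mm tall (lid included), about 90 g; origin at the centre of its underside, z up through the lid. It starts standing on the bench to the right of the stand. Two to four jars are present; an absent one reads None from the start
- stand: inspection stand, fixed: dark steel base plate 150 x 370 x 12 mm, two end cheeks carrying the tilting cradle, a steel post at its left end carrying the lamp. Origin on the bench under the middle of the cradle; x points away from the robot, y (towards the lamp post) to the robot's left, at yaws within 0.12 rad. Plate: x -75 to 75, y -160 to 210 mm; cheeks 8 mm thick, 50 mm long, 87 mm high at y = -143 and 143 mm
- cradle (a joint): tilt of the aluminium cradle about its pivot axis (along the stand's y, 70 mm above the bench, through the stand's origin in x): 0 is level (a stop), positive lifts the front edge (the robot's side) with the bar; range 0 to 0.9 rad. Stiff friction hinge of 0.4 N m (about 5 N at the bar): it stays where it is left
- cradle_floor (a point): centre of the cradle's floor (upper face), 4 mm above the pivot axis; the frame tilts with the cradle and when level agrees with the stand's axes. The cradle is an open tray, 68 x 268 mm outside, with a row of four compartments along y, each 60 mm (x) by 62 mm (y), centred at y = -99, -33, +33 and +99 mm; walls and dividers are 4 mm thick and stand 12 mm above the floor
- cradle_bar (a point): middle of the cradle's round black handle bar, 10 mm thick, 110 mm long along y, on the cradle's front (robot's side): 80 mm in front of the pivot axis and 8 mm above it when level, so 78 mm above the bench; it swings on an arc of 80.4 mm about the pivot axis. The clear gap between bar and cradle wall is 41 mm; stems join them 50 mm left and right of the middle
- lamp (a joint): swing of the lamp arm about its upright post: 0 is over the cradle (arm along the stand's -y, a stop), positive swings the head away from the robot (counter-clockwise from above), range 0 to 1.6 rad. Friction hinge of 0.15 N m (under 2 N at the pin): it stays where it is left. Arm and head lie 176 to 204 mm above the bench; fully clear of the cradle from about 1 rad
- lamp_pivot (a point): point on the lamp arm's upright swing axis, 226 mm above the bench, level with the pin's grip point; fixed in the stand at x = -20, y = +180 mm
- lamp_pin (a point): grip point on the lamp's upright black handle pin, 14 mm in diameter, which stands on the arm 90 mm from the swing axis: top 246 mm above the bench, upper face of the arm 196 mm; this point is at 226 mm
- lamp_head (a point): centre of the underside of the round white lamp head, 90 mm in diameter, 26 mm thick, 178 mm above the bench, 180 mm from the swing axis
- rack: grey storage rack, fixed flat on the bench to the far right: an open tray 268 x 68 mm with a row of four compartments along its x, each 62 mm (x) by 60 mm (y), centred at x = -99, -33, +33 and +99 mm; floor 4 mm thick, walls 4 mm thick and 16 mm high from the bench. Origin at the centre of its underside; x points away from the robot
- amber_bottle: bystander: small amber glass bottle, 36 mm in diameter, 66 mm tall, loose on the bench among the jars; origin at the centre of its underside
- tape_roll: bystander: roll of paper tape lying flat, 60 mm outside, 38 mm inside, 19 mm high, loose on the bench among the jars; origin at the centre of its underside
Not all that is in view belongs to the job. Leave any red look-alike of the jar1 alone.

How it is judged:
By the outcome, as a careful person would: the job done as asked, in the order asked, and still so for the second after the job is handed in, with the robot touching nothing.
Of jar1, jar2, jar3, jar4 only 2 to 4 are there at a start; the rules pass over those that are not, and their reading is None.
At some moment in a run one of jar1, jar2, jar3, jar4 may be knocked a few centimetres aside while the robot is not near it.
Once in a run the grip may slacken for a moment while it holds something.
It also fails if it takes over 210 s, if anything falls off the work surface, if the arm or the gripper's body presses on something with over 40 N, if the wrist force passes 120 N, or if a joint passes its speed limit or range.

ROBOT

A 6-joint arm with a two-finger parallel gripper is mounted at the origin on the work surface. World frame = base frame: x ahead of the robot, y to its left, z up, the work surface at z = 0. Lengths are in m, angles in rad, forces in N, time in s.
With the tool pointing down it reaches from about 0.25 to 0.725 m from the base axis. Payload 4 kg.
Tool frame: the origin (TCP) lies midway between the tips of the shut fingers; the grasp point (between the pads) lies 19 mm behind it; z points along the fingers, y is the line along which they close (so a half turn about z gives the same grasp; the last joint's range is limited). The gripper opens to 85 mm and grips with 20 to 120 N. Pads are 22 mm wide; open, the fingers measure 114 mm over their backs; the gripper's body (76 mm by 85 mm) begins 54 mm behind the grasp point. The pads swing forward as they close: fully open they stand 13 mm farther back than shut.
Start: joints at [1.257, 0.241, 0.005, 1.335, 0, 1.571], TCP at [0.154, 0.476, 0.231] pointing down, gripper open.
Joint ranges: [-2.72, 2.72], [-1.05, 1.87], [-1.09, 1.28], [-1.99, 2.15], [-1.42, 1.44], [-3.14, 3.14]. Speed limits (rad/s): [2.79, 2.79, 3.14, 3.14, 3.14, 3.14].

INTERFACE

Orientations are given as a unit quaternion [x, y, z, w].
In Python, from workcell import bot gives the robot as it stands.
- The arm moves only by the tool play_rows, never from a script. Its argument "moves" is a list of rows, each a list of 3 entries, a list of its own where there are three numbers: the opening, from -1 (shut) to 1 (fully open), then the shift along the tool's x, y, z in cm, then the turn, a rotation vector about the tool's x, y, z in rad. A call has 1 to 12 rows; each row shifts and turns the commanded pose from where the row before left it, along the tool's axes as they then stand; what a row does not reach is not made up. A row lasts 1/12 s, in which the tool goes at most 41.7 mm and 7.16 degrees, less where a joint would pass 70% of its speed; a pose out of reach is approached as far as the arm can. A call is refused whole if a number of a shift passes 4.17 or a number of a turn 0.125, either way. A call with a gripper value outside its range is refused whole. The fingers move at their own pace and stop on an object; the grip force is fixed at half the most. Time passes only in rows, so rows that do not move let the fingers close. It gives the time, the measured TCP pose, the force and the opening at its end, in the units of the state.
- bot.get_obs(): the state, without advancing time (a new reading comes with each control period).
- bot.camera(name): name is "scene" or "top"; returns (picture, depth): 384x512x3 uint8, red, green, blue; 384x512 float32, m along the optical axis (not along the pixel's ray), 0 where there is no reading.
- bot.camera_info(name): a dict with "K" (3x3 intrinsics, pixels), "k1" (the pictures are not rectified: a ray, as slopes to the right and down, at radius r is drawn at 1 + k1 r^2 times it, then the intrinsics apply), "world_from_camera" (4x4, takes a point from camera to world coordinates). Camera axes: x right, y up, looking along -z (the intrinsics and any distortion apply to the point x, -y, -z); pixel columns grow to the right and rows downward; lengths in m; the calibration is good to about 2 mm. A picture is of the moment at which its call begins. camera_info takes no time and is no camera call.
- bot.job_done(): hands the job in, once; it reports no verdict.
The state is a dict: "clock": time; "joint_pos": joint angles; "joint_vel": joint speeds; "tau": joint torques, N m; "eef_pos": TCP position; "tool_rot": TCP orientation; "ft_force": force on the tool from outside, world axes, zero at the start; "ft_torque": the same for the moment, N m; "grip_width": finger opening in m.
Only numpy, scipy, OpenCV 4.12 (cv2) and the standard library are available. Lean on these libraries where they do the work, as an engineer would, in place of code of your own. Each camera call takes 0.05 s, during which the arm holds its last target. There are 200 camera calls.

## Working session

There is one attempt and no reset: what is moved stays moved. The work goes in short steps, Python scripts to look and compute and a tool call to move; the robot and the scene stay as the last step left them, time stands still between calls to the robot, and variables do not carry over. Pictures are saved under pics/ and viewed, on a budget of 14 in all, crops included, one or two more only if the job needs it, and the job is handed in when it is done.

Besides the shell and the picture viewer there is one more tool, called by a JSON object that holds its "fn" and its "kwargs". play_rows: Moves the arm, as the interface text tells. Its arguments: {"type":"object","properties":{"moves":{"type":"array"}},"required":["moves"]}

```bash
ls; mkdir -p pics; cat > h.py <<'E'
import numpy as np, cv2
from workcell import bot
def save(name,fn,crop=None,scale=1):
    im,d=bot.camera(name)
    np.savez(''+name+'.npz',im=im,d=d)
    o=im if crop is None else im[crop[1]:crop[3],crop[0]:crop[2]]
    if scale!=1: o=cv2.resize(o,None,fx=scale,fy=scale,interpolation=cv2.INTER_CUBIC)
    cv2.imwrite('pics/'+fn,o[:,:,::-1]); return im,d
def ray(name,uv):
    ci=bot.camera_info(name);K=np.array(ci['K'],float);T=np.array(ci['world_from_camera'])
    uv=np.atleast_2d(np.array(uv,float)).reshape(-1,1,2)
    p=cv2.undistortPoints(uv,K,np.array([ci['k1'],0,0,0.]))[:,0]
    d=np.c_[p[:,0],-p[:,1],-np.ones(len(p))]@T[:3,:3].T
    return T[:3,3],d
def onz(name,uv,z):
    o,d=ray(name,uv); return o+d*((z-o[2])/d[:,2:])
def depthpts(name,d):
    h,w=d.shape; u,v=np.meshgrid(np.arange(w),np.arange(h))
    o,r=ray(name,np.c_[u.ravel(),v.ravel()]); return (o+r*d.reshape(-1,1)).reshape(h,w,3)
def proj(name,P):
    ci=bot.camera_info(name);K=np.array(ci['K'],float);T=np.linalg.inv(np.array(ci['world_from_camera']))
    c=np.atleast_2d(P)@T[:3,:3].T+T[:3,3]; s=np.c_[c[:,0],-c[:,1]]/(-c[:,2:]); r2=(s**2).sum(1,keepdims=True)
    s=s*(1+ci['k1']*r2); return s@K[:2,:2].T+K[:2,2]
E
python3 - <<'E'
from h import *
a,_=save('scene','s0.png');b,_=save('top','t0.png')
cv2.imwrite('pics/both0.png',np.vstack([cv2.resize(a,(400,300)),cv2.resize(b,(400,300))])[:,:,::-1])
for n in('scene','top'):print(bot.camera_info(n))
print(bot.get_obs())
E
```

```text
pics
{'K': array([[352.68085817,   0.        , 254.00867154],
       [  0.        , 352.68085817, 193.33456304],
       [  0.        ,   0.        ,   1.        ]]), 'k1': -0.044340395702000386, 'world_from_camera': array([[ 0.21019222, -0.52279717,  0.82613701,  1.22437073],
       [ 0.97757241,  0.12370471, -0.17043861, -0.14630775],
       [-0.01309222,  0.84343362,  0.53707386,  0.64063172],
       [ 0.        ,  0.        ,  0.        ,  1.        ]])}
{'K': array([[385.58202523,   0.        , 259.97283862],
       [  0.        , 385.58202523, 190.59622269],
       [  0.        ,   0.        ,   1.        ]]), 'k1': 0.04297303969483875, 'world_from_camera': array([[ 0.02365406,  0.99313081, -0.11459352,  0.39407811],
       [-0.99956626,  0.02550607,  0.01472216, -0.01854941],
       [ 0.01754386,  0.11419558,  0.99330337,  1.07025059],
       [ 0.        ,  0.        ,  0.        ,  1.        ]])}
{'clock': 0.1, 'joint_pos': array([1.25700768e+00, 2.41349017e-01, 3.86249467e-03, 1.33519835e+00,
       1.37325340e-05, 1.57082096e+00]), 'joint_vel': array([-0.00091549, -0.00048874,  0.00298849,  0.00039205,  0.00070774,
        0.00160855]), 'tau': array([ 1.43855952e-03, -3.73135865e+01,  2.53011650e+01,  1.08701480e-02,
        6.21176650e-05,  4.93209271e-06]), 'eef_pos': array([0.15415436, 0.47505083, 0.23049765]), 'tool_rot': array([ 1.56263536e-01,  9.87714946e-01, -9.31605242e-04, -1.54314684e-04]), 'ft_force': array([-0.10952392, -0.44327879, -0.24717628]), 'ft_torque': array([0.01823819, 0.08063903, 0.02517218]), 'grip_width': 0.08548941106132255}
```

```bash
python3 -c "
import cv2;cv2.imwrite('pics/t0b.png',cv2.resize(cv2.imread('pics/t0.png'),(800,600)))"
```

```text
(no output)
```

View pics/t0b.png

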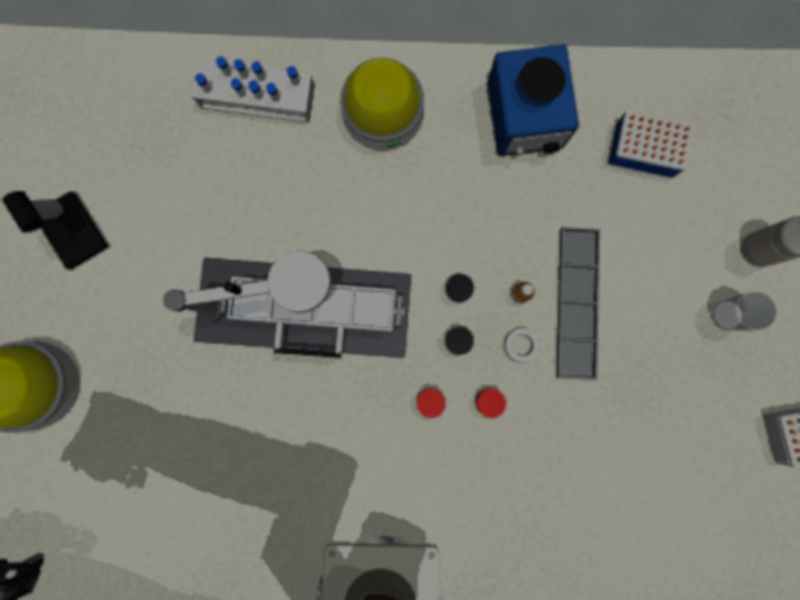

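View pics/s0.png

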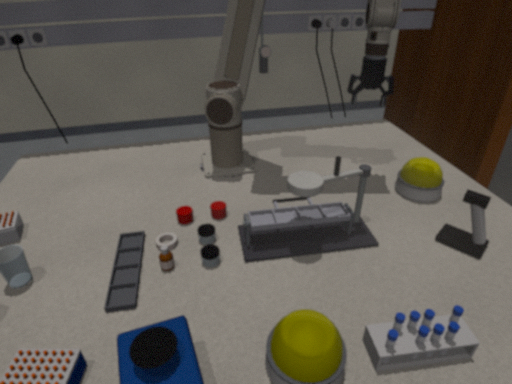

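Candidates for the jars, in the 800x600 top view. Black lids at (459,288) and (459,340) match the description. Red look-alikes are at (431,402) and (491,402), the amber bottle at (523,291), the tape at (520,344), and there is a black disc on the blue box at (541,80). I choose the two black lids. The lamp arm runs from the post at (175,299) to the head at (298,281), with the pin at (232,288) and the bar at (309,352). The scene view shows the same two dark lids at (207,232) and (210,251), the pin at (337,166) and the bar at (292,199).

```bash
python3 - <<'E'
from h import *
D={n:np.load(n+'.npz') for n in('scene','top')}
P={n:depthpts(n,D[n]['d']) for n in D}
s=1.5625
t=P['top']
def at(n,u,v):return np.round(P[n][int(round(v)),int(round(u))],3)
for nm,u,v in[('jarA',459,288),('jarB',459,340),('bottle',523,291),('tape edge',508,344),('head',298,281),('pin',232,288),('post',175,299),('bar',309,352),('fl',360,303),('rackfloor',578,290)]:print(nm,at('top',u/s,v/s))
for nm,u,v in[('jarA',210,247),('jarB',207,228),('pin',337,160),('bar',292,199)]:print('scene',nm,at('scene',u,v))
# masks
g=D['top']['im'].astype(int); 
hsv=cv2.cvtColor(D['top']['im'],cv2.COLOR_RGB2HSV)
dark=((hsv[...,2]<50)).astype(np.uint8)
n,l,st,c=cv2.connectedComponentsWithStats(dark)
for i in range(1,n):
  if 15<st[i,4]<900:print('dark',c[i].round(1),st[i],onz('top',c[i],.038).round(3))
gray=((hsv[...,2]<110)&(t[...,2]<.03)&(hsv[...,1]<80)).astype(np.uint8)
n,l,st,c=cv2.connectedComponentsWithStats(gray)
for i in range(1,n):
  if st[i,4]>300:
    cn=cv2.findContours((l==i).astype(np.uint8),cv2.RETR_EXTERNAL,cv2.CHAIN_APPROX_NONE)[0][0]
    r=cv2.minAreaRect(cn); print('gray',c[i].round(1),st[i],onz('top',cv2.boxPoints(r),.012).round(3).tolist())
sc=D['scene']['im'];hs=cv2.cvtColor(sc,cv2.COLOR_RGB2HSV)
dark=(hs[...,2]<45).astype(np.uint8)
n,l,st,c=cv2.connectedComponentsWithStats(dark)
for i in range(1,n):
  if 10<st[i,4]<500 and 140<c[i][1]<280 and 150<c[i][0]<380:print('sdark',c[i].round(1),st[i])
a=cv2.resize(D['top']['im'][150:240,95:275],None,fx=4,fy=4,interpolation=cv2.INTER_CUBIC)
cv2.imwrite('pics/c1.png',a[:,:,::-1])
E
```

```text
jarA [ 0.534 -0.126  0.036]
jarB [ 0.442 -0.127  0.038]
bottle [ 0.527 -0.23   0.067]
tape edge [ 0.439 -0.213  0.019]
head [0.514 0.125 0.204]
pin [0.497 0.209 0.245]
post [0.485 0.3   0.2  ]
bar [0.416 0.122 0.081]
fl [0.498 0.044 0.076]
rackfloor [ 0.538 -0.342  0.003]
scene jarA [ 0.524 -0.12   0.039]
scene jarB [ 0.44  -0.119  0.037]
scene pin [0.502 0.215 0.238]
scene bar [0.416 0.132 0.079]
dark [346.1  51. ] [331  37  31  29 680] [[ 0.913 -0.266  0.038]]
dark [318.4  72.8] [312  39  18  61 420] [[ 0.848 -0.189  0.038]]
dark [393.4  90. ] [390  76   8  28  81] [[ 0.803 -0.397  0.038]]
dark [350.8  93.9] [336  90  26   8  94] [[ 0.789 -0.279  0.038]]
dark [496.9 148.9] [495 143   6  12  32] [[ 0.643 -0.674  0.038]]
dark [381.1 157.5] [381 148   2  21  23] [[ 0.612 -0.362  0.038]]
dark [476.8 157.4] [475 151   5  13  30] [[ 0.619 -0.62   0.038]]
dark [222.1 178.3] [211 172  42  12 109] [[0.544 0.069 0.038]]
dark [164.5 176.4] [157 175  14   3  21] [[0.545 0.224 0.038]]
dark [293.6 183.9] [286 176  17  17 226] [[ 0.534 -0.124  0.038]]
dark [144.1 182.9] [132 180  22   8  86] [[0.
[... 1386 characters left out ...]
179 207  37  18 568] [[0.425, 0.185, 0.012], [0.468, 0.184, 0.012], [0.462, 0.087, 0.012], [0.419, 0.088, 0.012]]
gray [ 39.5 239.5] [ 12 216  40  60 495] [[0.428, 0.625, 0.012], [0.442, 0.534, 0.012], [0.289, 0.502, 0.012], [0.276, 0.592, 0.012]]
gray [162.  313.7] [   39   251   241   133 12217] [[0.234, 0.547, 0.012], [0.455, 0.437, 0.012], [0.136, -0.134, 0.012], [-0.069, -0.008, 0.012]]
gray [495.9 274.1] [487 258  25  39 303] [[0.341, -0.649, 0.012], [0.352, -0.713, 0.012], [0.258, -0.721, 0.012], [0.247, -0.657, 0.012]]
sdark [337.  165.4] [335 158   5  17  35]
sdark [357.9 226.7] [356 223   5  11  24]
sdark [206.  230.4] [199 225  15  12 151]
sdark [209.7 251.7] [202 244  17  16 202]
```

```bash
python3 - <<'E'
from h import *
t=np.load('top.npz')['im'][140:260,95:400];s=np.load('scene.npz')['im'][140:290,90:390]
o=np.vstack([cv2.resize(t,(800,int(120*800/305)),interpolation=cv2.INTER_CUBIC),cv2.resize(s,(800,400),interpolation=cv2.INTER_CUBIC)[:280]])
cv2.imwrite('pics/c1.png',o[:,:,::-1])
E
```

```text
(no output)
```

View pics/c1.png

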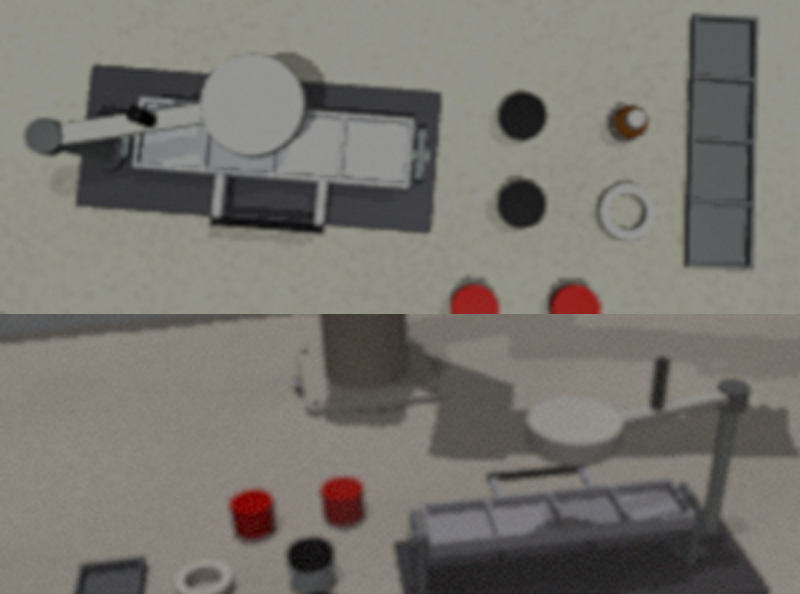

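The crop confirms two black-lidded glass jars with clear bodies, and that the red ones are look-alikes. Plate corners (crop) are (93,66), (441,93), (433,232), (77,206). Cradle corners are (138,97), (417,118), (411,187), (133,167).

```bash
python3 - <<'E'
from h import *
k=305/800
c=lambda L:np.array(L)*k+[95,140]-.3
def fit(W,M):
    W=W[:,:2];M=np.array(M,float);wc=W.mean(0);mc=M.mean(0)
    H=(M-mc).T@(W-wc);a=np.arctan2(H[0,1]-H[1,0],H[0,0]+H[1,1]);R=np.array([[np.cos(a),-np.sin(a)],[np.sin(a),np.cos(a)]])
    o=wc-R@mc;print('pose',o.round(4),'yaw',a.round(4),'res mm',(1e3*(W-(M@R.T+o))).round(1).tolist());return o,a
W=onz('top',c([(93,66),(441,93),(433,232),(77,206)]),.012)
fit(W,[(.075,.21),(.075,-.16),(-.075,-.16),(-.075,.21)])
W=onz('top',c([(138,97),(417,118),(411,187),(133,167)]),.086)
fit(W,[(.034,.134),(.034,-.134),(-.034,-.134),(-.034,.134)])
W=onz('top',c([(691,15),(757,18),(753,267),(685,266)]),.016)
fit(W,[(.134,.034),(.134,-.034),(-.134,-.034),(-.134,.034)])
W=onz('top',c([(268,226)]),.078);print('bar',W)
def tri(a,b):
    o1,d1=ray('top',[a]);o2,d2=ray('scene',[b]);d1=d1[0];d2=d2[0]
    s=np.linalg.lstsq(np.c_[d1,-d2],o2-o1,rcond=None)[0];p,q=o1+s[0]*d1,o2+s[1]*d2
    return ((p+q)/2).round(4),(np.linalg.norm(p-q)*1e3).round(1)
# lids: top ellipse centre in scene crop (scale 800/300, offset 90,140)
sc=lambda x,y:np.array([x*.375+90,(y-314)*.375+140])
print('lidB',tri([293.4,217.4],sc(311,554)))
print('pintop',tri(c((135,112)),sc(661,360)))
print('bar',tri(c((268,225)),sc(540,473)))
print('head',tri(c((254,104)),sc(575,421)))
s='scene'
print('lidA scene z.038',onz(s,[(209.7,249)],.038),onz(s,[(206,229)],.038))
E
```

```text
pose [0.4943 0.12  ] yaw -0.0494 res mm [[-1.3, -1.1], [-1.8, 2.4], [1.4, -0.0], [1.6, -1.3]]
pose [0.4952 0.1209] yaw -0.048 res mm [[0.5, 2.7], [-0.2, -2.0], [-0.1, -1.1], [-0.1, 0.4]]
pose [ 0.5169 -0.3366] yaw -0.0274 res mm [[-2.0, 0.9], [-1.7, -1.2], [3.2, -1.0], [0.5, 1.3]]
bar [[0.41382349 0.12564025 0.078     ]]
lidB (array([ 0.4437, -0.1232,  0.033 ]), np.float64(4.7))
pintop (array([0.5012, 0.2148, 0.245 ]), np.float64(3.2))
bar (array([0.4157, 0.1297, 0.0768]), np.float64(7.8))
head (array([0.5169, 0.1271, 0.2001]), np.float64(5.5))
lidA scene z.038 [[ 0.53060807 -0.12122253  0.038     ]] [[ 0.44585276 -0.12235519  0.038     ]]
```

```bash
cat > go.py <<'E'
import sys
from h import *
from scipy.spatial.transform import Rotation as R
def plan(x,y,z,a,step=3.5):
    "tool-frame total: first shift, then turn to tool-down with tool y at world angle a"
    s=bot.get_obs();p=s['eef_pos'];Q=R.from_quat(s['tool_rot'])
    Y=np.array([np.cos(a),np.sin(a),0]);Z=np.array([0,0,-1.]);T=R.from_matrix(np.c_[np.cross(Y,Z),Y,Z])
    d=Q.inv().apply(np.array([x,y,z])-p)*100; r=(Q.inv()*T).as_rotvec()
    n=int(np.ceil(np.linalg.norm(d)/step));m=int(np.ceil(np.abs(r).max()/.12))
    print('t',round(s['clock'],2),'tcp',p.round(4),'grip',s['grip_width'].round(4),'f',s['ft_force'].round(1))
    print('shift',d.round(2),'=',n,'x',(d/max(n,1)).round(2),' turn',r.round(3),'=',m,'x',(r/max(m,1)).round(3))
if __name__=='__main__': plan(*map(float,sys.argv[1:]))
E
python3 go.py .5001 .2128 .32 .182
```

```text
Traceback (most recent call last):
  File "go.py", line 12, in <module>
    if __name__=='__main__': plan(*map(float,sys.argv[1:]))
                             ~~~~^^^^^^^^^^^^^^^^^^^^^^^^^^
  File "go.py", line 10, in plan
    print('t',round(s['clock'],2),'tcp',p.round(4),'grip',s['grip_width'].round(4),'f',s['ft_force'].round(1))
                                                          ^^^^^^^^^^^^^^^^^^^^^
AttributeError: 'float' object has no attribute 'round'
```

```bash
sed -i "s/s\['grip_width'\].round(4)/round(s['grip_width'],4)/" go.py; python3 go.py .5001 .2128 .32 .182
```

```text
t 0.1 tcp [0.1542 0.4751 0.2305] grip 0.0855 f [-0.1 -0.4 -0.2]
shift [-41.   -14.28  -8.92] = 13 x [-3.15 -1.1  -0.69]  turn [-2.000e-03  1.000e-03  1.075e+00] = 9 x [-0.     0.     0.119]
```

{"fn": "play_rows", "kwargs": {"moves": [[1,[0,0,-3],[0,0,0]],[1,[0,0,-3],[0,0,0]],[1,[0,0,-2.92],[0,0,0]],[1,[-3,-1,0],[0,0,0]],[1,[-3,-1,0],[0,0,0]],[1,[-3,-1,0],[0,0,0]],[1,[-3,-1,0],[0,0,0]],[1,[-3,-1,0],[0,0,0]],[1,[-3,-1,0],[0,0,0]],[1,[-3,-1,0],[0,0,0]],[1,[-3,-1,0],[0,0,0]],[1,[-3,-1,0],[0,0,0]]]}}

```text
clock: 1.1
eef_pos: [0.3842, 0.3054, 0.3201]
tool_rot: [0.156, 0.988, -0.0, -0.0]
ft_force: [0.4, 0.4, -0.1]
grip_width: 0.0853
```

{"fn": "play_rows", "kwargs": {"moves": [[0.2,[-3.5,-1.3,0],[0,0,0]],[0.2,[-3.5,-1.3,0],[0,0,0]],[0.2,[-3.5,-1.3,0],[0,0,0]],[0.2,[-3.5,-1.38,0],[0,0,0]],[0.2,[0,0,0],[0,0,0.12]],[0.2,[0,0,0],[0,0,0.12]],[0.2,[0,0,0],[0,0,0.12]],[0,[0,0,0],[0,0,0.12]],[0,[0,0,0],[0,0,0.12]],[0,[0,0,0],[0,0,0.12]],[0,[0,0,0],[0,0,0.12]],[0,[0,0,0],[0,0,0.12]]]}}

```text
clock: 2.1
eef_pos: [0.5, 0.2131, 0.3198]
tool_rot: [0.597, 0.802, -0.001, -0.0]
ft_force: [-0.0, 0.1, -0.1]
grip_width: 0.0428
```

{"fn": "play_rows", "kwargs": {"moves": [[0,[0,0,0],[0,0,0.115]],[0,[0,0,0],[0,0,0]],[0,[0,0,0],[0,0,0]]]}}

```text
clock: 2.35
eef_pos: [0.5001, 0.2131, 0.32]
tool_rot: [0.639, 0.769, -0.0, -0.0]
ft_force: [-0.3, -0.0, -0.1]
grip_width: 0.0426
```

```bash
python3 go.py .5001 .2128 .212 .182
```

```text
t 2.35 tcp [0.5001 0.2131 0.32  ] grip 0.0426 f [-0.3 -0.  -0.1]
shift [-3.00e-02  1.00e-02  1.08e+01] = 4 x [-0.01  0.    2.7 ]  turn [-0.001  0.     0.003] = 1 x [-0.001  0.     0.003]
```

{"fn": "play_rows", "kwargs": {"moves": [[0,[0,0,2.7],[0,0,0]],[0,[0,0,2.7],[0,0,0]],[0,[0,0,2.7],[0,0,0]],[0,[0,0,2.7],[0,0,0]],[-0.44,[0,0,0],[0,0,0]],[-0.44,[0,0,0],[0,0,0]],[-0.44,[0,0,0],[0,0,0]],[-0.44,[0.05,0.91,0],[0,0,-0.1015]],[-0.44,[0.05,0.91,0],[0,0,-0.1015]],[-0.44,[0.05,0.91,0],[0,0,-0.1015]],[-0.44,[0,0,0],[0,0,0]]]}}

```text
clock: 3.27
eef_pos: [0.5282, 0.2233, 0.2148]
tool_rot: [0.515, 0.857, 0.002, 0.001]
ft_force: [0.3, 0.4, 0.3]
grip_width: 0.0238
```

```bash
python3 - <<'E'
from h import *
a,_=save('scene','s1.png',(250,80,450,240),3)
E
```

```text
(no output)
```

View pics/s1.png

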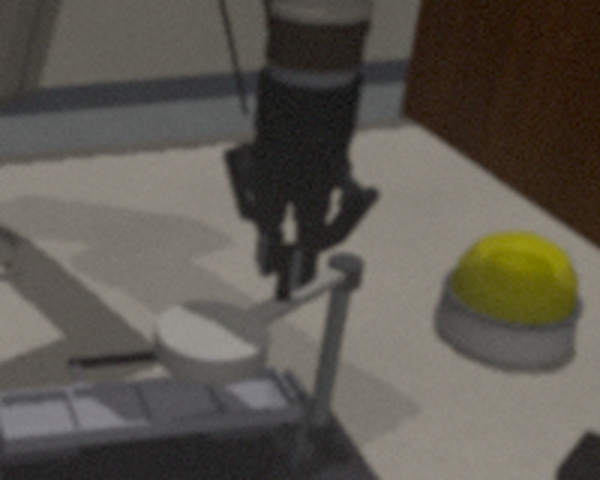

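The pin stands caged between the fingers at crop (285,275), and the lamp arm is swinging. I continue along the arc.

{"fn": "play_rows", "kwargs": {"moves": [[-0.44,[0.05,0.91,0],[0,0,-0.1015]],[-0.44,[0.05,0.91,0],[0,0,-0.1015]],[-0.44,[0.05,0.91,0],[0,0,-0.1015]],[-0.44,[0.05,0.91,0],[0,0,-0.1015]],[-0.44,[0.05,0.91,0],[0,0,-0.1015]],[-0.44,[0.05,0.91,0],[0,0,-0.1015]],[-0.44,[0.05,0.91,0],[0,0,-0.1015]],[-0.44,[0.05,0.91,0],[0,0,-0.1015]],[-0.44,[0.05,0.91,0],[0,0,-0.1015]],[-0.44,[0,0,0],[0,0,0]],[-0.44,[0,0,0],[0,0,0]]]}}

```text
clock: 4.23
eef_pos: [0.5724, 0.2869, 0.2136]
tool_rot: [0.087, 0.996, 0.0, 0.001]
ft_force: [-0.9, 0.0, -0.4]
grip_width: 0.0241
```

```bash
python3 - <<'E'
from h import *
o=bot.get_obs();p=o['eef_pos'];print(p,o['ft_force'],np.hypot(p[0]-.4838,p[1]-.3013),np.arctan2(p[0]-.4838,.3013-p[1])+.0487)
E
```

```text
[0.57235006 0.2869326  0.21359832] [-0.90281787  0.0050973  -0.43220034] 0.08970805583908992 1.4586463132799519
```

{"fn": "play_rows", "kwargs": {"moves": [[0,[0,0,0],[0,0,0]],[0,[0,0,0],[0,0,0]],[0,[0,0,0],[0,0,0]],[0,[0,0,-3],[0,0,0]],[0,[0,0,-3],[0,0,0]],[0,[0,0,-3],[0,0,0]],[0.6,[0,0,0],[0,0,0.12]],[0.6,[0,0,0],[0,0,0.12]],[0.6,[0,0,0],[0,0,0.12]],[0.6,[0,0,0],[0,0,0.12]],[0.6,[0,0,0],[0,0,0.12]],[0.6,[0,0,0],[0,0,0.12]]]}}

```text
clock: 5.23
eef_pos: [0.5721, 0.2863, 0.3027]
tool_rot: [0.434, 0.901, 0.0, 0.0]
ft_force: [-0.2, -0.1, -0.1]
grip_width: 0.0685
```

{"fn": "play_rows", "kwargs": {"moves": [[0.6,[0,0,0],[0,0,0.12]],[0.6,[0,0,0],[0,0,0.12]],[0.6,[0,0,0],[0,0,0.12]],[0.6,[0,0,0],[0,0,0.12]],[0.6,[0,0,0],[0,0,0.12]],[0.6,[0,0,0],[0,0,0.12]],[0.6,[0,0,0],[0,0,0]]]}}

```text
clock: 5.82
eef_pos: [0.5721, 0.2863, 0.3026]
tool_rot: [0.722, 0.692, 0.0, -0.0]
ft_force: [0.1, -1.1, -0.5]
grip_width: 0.0685
```

```bash
cat > lids.py <<'E'
from h import *
def lids(z=.038,box=(270,120,400,270)):
    im,d=bot.camera('top');hsv=cv2.cvtColor(im,cv2.COLOR_RGB2HSV);x0,y0,x1,y1=box
    m=np.zeros(im.shape[:2],np.uint8);m[y0:y1,x0:x1]=(hsv[y0:y1,x0:x1,2]<50)
    n,l,st,c=cv2.connectedComponentsWithStats(m)
    for i in range(1,n):
        if 120<st[i,4]<400:print('lid',c[i].round(1),st[i,2:],onz('top',c[i],z)[0].round(4))
    return im
if __name__=='__main__':
    lids();im,_=save('top','t1.png',(80,100,400,300),2.4)
    import go;go.plan(.532,-.123,.25,-.0487)
    print(bot.get_obs()['joint_pos'].round(2))
E
python3 lids.py
```

```text
lid [293.5 183.9] [ 16  17 222] [ 0.5338 -0.1241  0.038 ]
lid [293.4 217.5] [ 16  16 217] [ 0.443 -0.125  0.038]
t 5.92 tcp [0.5721 0.2864 0.3026] grip 0.0682 f [-0.1 -0.4 -0.2]
shift [-41.06  -2.47   5.26] = 12 x [-3.42 -0.21  0.44]  turn [ 0.    -0.     0.011] = 1 x [ 0.    -0.     0.011]
[0.46 0.53 0.62 1.66 0.   2.07]
```

View pics/t1.png

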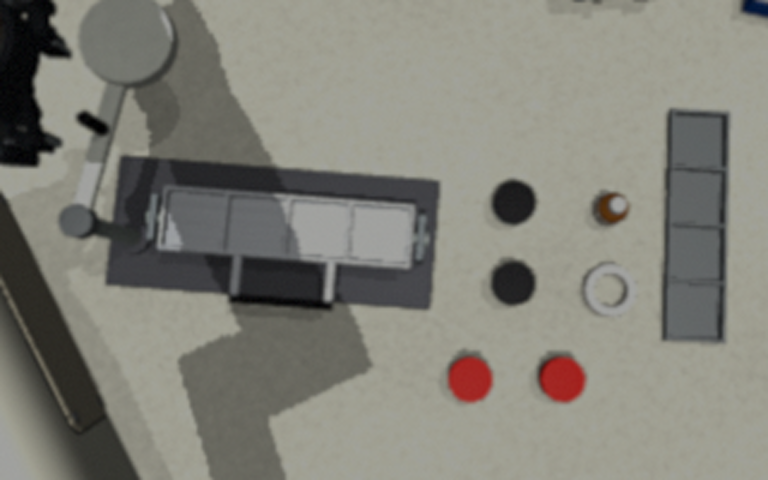

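The lamp now stands clear (head at crop (127,40)). The cradle is empty and level, and the jars are at (513,202) and (513,283). Next is jar A.

{"fn": "play_rows", "kwargs": {"moves": [[0.6,[-3.42,-0.2,0.4],[0,0,0.011]],[0.6,[-3.42,-0.2,0.4],[0,0,0]],[0.6,[-3.42,-0.2,0.4],[0,0,0]],[0.6,[-3.42,-0.2,0.4],[0,0,0]],[0.6,[-3.42,-0.2,0.4],[0,0,0]],[0.6,[-3.42,-0.2,0.4],[0,0,0]],[0.6,[-3.42,-0.2,0.4],[0,0,0]],[0.6,[-3.42,-0.2,0.4],[0,0,0]],[0.6,[-3.42,-0.2,0.4],[0,0,0]],[0.6,[-3.42,-0.2,0.4],[0,0,0]],[0.6,[-3.42,-0.2,0.4],[0,0,0]],[0.6,[-3.42,-0.2,0.4],[0,0,0]]]}}

```text
clock: 6.92
eef_pos: [0.5271, -0.1238, 0.2546]
tool_rot: [0.724, 0.69, 0.0, 0.0]
ft_force: [0.2, -0.9, -0.1]
grip_width: 0.0683
```

```bash
python3 - <<'E'
import go
from h import *
go.plan(.533,-.1235,.011,-.0487,3)
W=onz('top',np.array([(166,188),(415,205),(410,268),(160,254)])/2.4+[80,100]-.3,.086);print(W.round(4),W.mean(0))
d=W[0]+W[3]-W[1]-W[2];print('yaw',np.arctan2(-d[0],d[1]))
E
```

```text
t 6.92 tcp [ 0.5271 -0.1238  0.2546] grip 0.0683 f [ 0.2 -0.9 -0.1]
shift [ 0.06  0.57 24.36] = 9 x [0.01 0.06 2.71]  turn [0.001 0.    0.   ] = 1 x [0.001 0.    0.   ]
[[ 0.5327  0.2517  0.086 ]
 [ 0.5213 -0.0139  0.086 ]
 [ 0.4537 -0.0103  0.086 ]
 [ 0.4621  0.254   0.086 ]] [0.49244001 0.12037762 0.086     ]
yaw -0.03732568523997161
```

{"fn": "play_rows", "kwargs": {"moves": [[0.6,[0.06,0.57,0],[0,0,0]],[0.6,[0,0,3],[0,0,0]],[0.6,[0,0,3],[0,0,0]],[0.6,[0,0,3],[0,0,0]],[0.6,[0,0,3],[0,0,0]],[0.6,[0,0,3],[0,0,0]],[0.6,[0,0,3],[0,0,0]],[0.6,[0,0,3],[0,0,0]],[0.6,[0,0,2.36],[0,0,0]],[0.6,[0,0,1],[0,0,0]],[0.6,[0,0,0],[0,0,0]],[0.6,[0,0,0],[0,0,0]]]}}

```text
clock: 7.92
eef_pos: [0.5337, -0.1217, 0.0113]
tool_rot: [0.725, 0.689, -0.0, -0.0]
ft_force: [0.6, 0.0, 0.1]
grip_width: 0.0684
```

{"fn": "play_rows", "kwargs": {"moves": [[-0.2,[0,0,0],[0,0,0]],[-0.2,[0,0,0],[0,0,0]],[-0.2,[0,0,0],[0,0,0]],[-0.2,[0,0,0],[0,0,0]],[-0.2,[0,0,0],[0,0,0]],[-0.2,[0,0,0],[0,0,0]]]}}

```text
clock: 8.42
eef_pos: [0.5355, -0.1222, 0.0133]
tool_rot: [0.725, 0.689, 0.001, 0.002]
ft_force: [0.4, -0.3, 6.4]
grip_width: 0.0482
```

```bash
python3 - <<'E'
import go
from h import *
o=bot.get_obs();print(o['eef_pos'],o['grip_width'])
save('scene','s2.png',(150,170,290,290),5)
E
```

```text
[ 0.53554325 -0.12224116  0.01332969] 0.04821644058526686
```

View pics/s2.png

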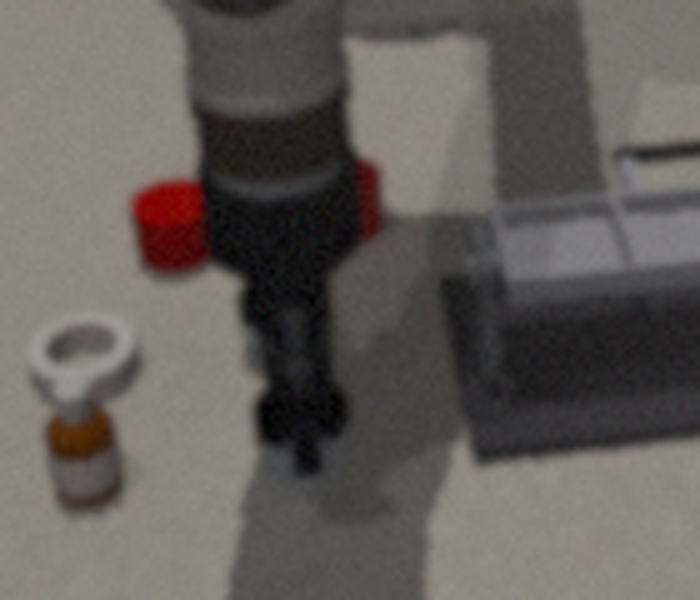

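Jar A is gripped (width 48 mm). The front fingertip shows at crop (308,470), so I check its height above the bench.

```bash
python3 - <<'E'
from h import *
for x in(.560,.567,.574):
    o,d=ray('scene',[(150+308/5-.4,170+470/5-.4)]);print(x,(o+d[0]*(x-o[0])/d[0][0]).round(4))
import go;go.plan(.494-.033*.0016-.0016,.1205-.033,.2,-.0487)
E
```

```text
0.56 [ 0.56   -0.1225  0.0148]
0.567 [ 0.567  -0.1227  0.0214]
0.574 [ 0.574 -0.123  0.028]
t 8.47 tcp [ 0.5355 -0.1222  0.0133] grip 0.0483 f [-0.2 -0.6  6.7]
shift [ 20.71  -5.29 -18.71] = 9 x [ 2.3  -0.59 -2.08]  turn [ 0.005  0.001 -0.002] = 1 x [ 0.005  0.001 -0.002]
```

{"fn": "play_rows", "kwargs": {"moves": [[-0.2,[0,0,-2],[0,0,0]],[-0.2,[0,0,-3.5],[0,0,0]],[-0.2,[0,0,-3.5],[0,0,0]],[-0.2,[0,0,-3.2],[0,0,0]],[-0.2,[2.96,-0.76,0],[0,0,0]],[-0.2,[2.96,-0.76,0],[0,0,0]],[-0.2,[2.96,-0.76,0],[0,0,0]],[-0.2,[2.96,-0.76,0],[0,0,0]],[-0.2,[2.96,-0.76,0],[0,0,0]],[-0.2,[2.96,-0.76,0],[0,0,0]],[-0.2,[2.96,-0.76,0],[0,0,0]],[-0.2,[0,0,0],[0,0,0]]]}}

```text
clock: 9.47
eef_pos: [0.4897, 0.0924, 0.1335]
tool_rot: [0.723, 0.691, 0.001, -0.001]
ft_force: [0.2, 0.2, -0.4]
grip_width: 0.0481
```

```bash
python3 - <<'E'
from h import *
import go;go.plan(.4924,.0875,.09,-.0487,2)
save('top','t2.png',(130,140,330,260),4)
E
```

```text
t 9.47 tcp [0.4897 0.0924 0.1335] grip 0.0481 f [ 0.2  0.2 -0.4]
shift [-0.49  0.3   4.35] = 3 x [-0.16  0.1   1.45]  turn [ 0.    -0.003  0.004] = 1 x [ 0.    -0.003  0.004]
```

View pics/t2.png

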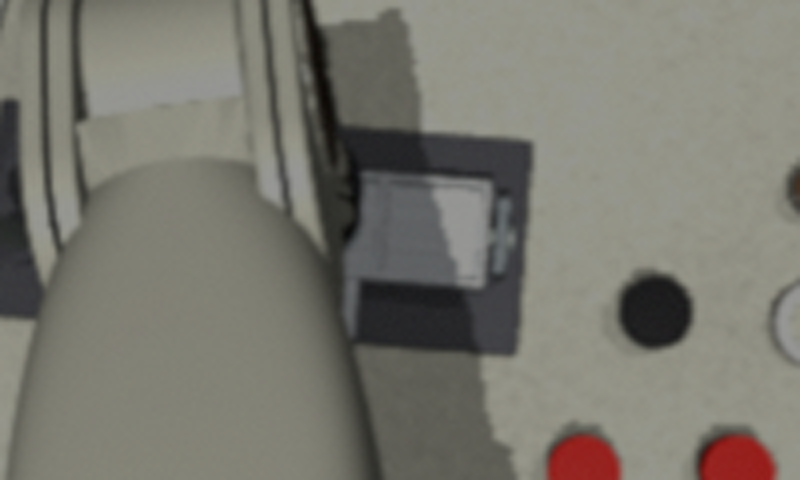

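The arm hides the slot in this view, so I place from the measured numbers: seated TCP height is 0.0133 + 0.074 = 0.0873.

{"fn": "play_rows", "kwargs": {"moves": [[-0.2,[-0.49,0.3,0],[0,0,0]],[-0.2,[0,0,1.5],[0,0,0]],[-0.2,[0,0,1.5],[0,0,0]],[-0.2,[0,0,1],[0,0,0]],[-0.2,[0,0,0.5],[0,0,0]],[-0.2,[0,0,0],[0,0,0]],[-0.2,[0,0,0],[0,0,0]]]}}

```text
clock: 10.1
eef_pos: [0.4954, 0.0838, 0.0899]
tool_rot: [0.725, 0.689, 0.003, -0.001]
ft_force: [-1.9, 7.3, 7.4]
grip_width: 0.0491
```

```bash
python3 - <<'E'
from h import *
import go;go.plan(.4924,.0875,.0885,-.0487,2)
save('scene','s3.png',(200,150,360,270),5)
E
```

```text
t 10.1 tcp [0.4954 0.0838 0.0899] grip 0.0491 f [-1.9  7.3  7.4]
shift [ 0.35 -0.32  0.14] = 1 x [ 0.35 -0.32  0.14]  turn [ 0.003 -0.006 -0.003] = 1 x [ 0.003 -0.006 -0.003]
```

View pics/s3.png

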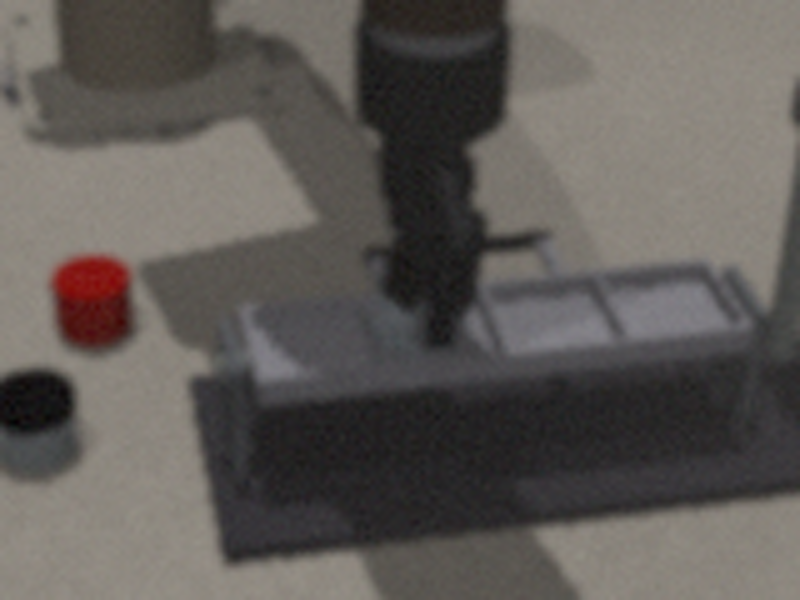

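Contact: the jar is about 4 mm too far towards -y and touches the divider at crop (380,330). My last correction was taken before the arm had settled. I back off and shift.

{"fn": "play_rows", "kwargs": {"moves": [[-0.2,[0,0,-1],[0,0,0]],[-0.2,[0,0,-0.8],[0,0,0]],[-0.2,[0.35,-0.32,0],[0,0,0]],[-0.2,[0,0,0],[0,0,0]],[-0.2,[0,0,0],[0,0,0]],[-0.2,[0,0,0],[0,0,0]]]}}

```text
clock: 10.65
eef_pos: [0.4901, 0.0862, 0.1055]
tool_rot: [0.725, 0.689, -0.0, -0.0]
ft_force: [0.4, 0.2, -1.0]
grip_width: 0.0485
```

```bash
python3 - <<'E'
from h import *
import go;go.plan(.4924,.0875,.0885,-.0487,2)
im,d=bot.camera('scene');hsv=cv2.cvtColor(im,cv2.COLOR_RGB2HSV)
cv2.imwrite('pics/s4.png',cv2.resize(im[190:240,255:325],None,fx=8,fy=8,interpolation=cv2.INTER_CUBIC)[:,:,::-1])
E
```

```text
t 10.65 tcp [0.4901 0.0862 0.1055] grip 0.0485 f [ 0.4  0.2 -1. ]
shift [0.15 0.22 1.7 ] = 1 x [0.15 0.22 1.7 ]  turn [-0.001  0.    -0.002] = 1 x [-0.001  0.    -0.002]
```

View pics/s4.png

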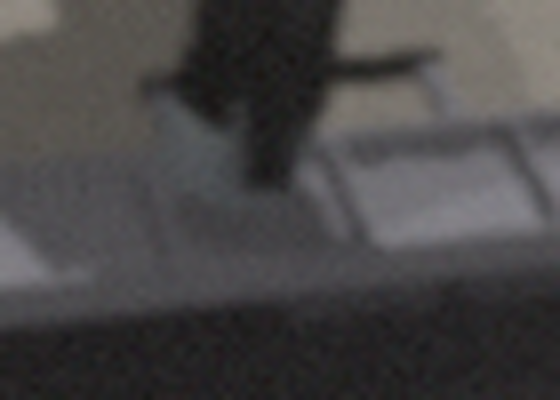

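```bash
python3 - <<'E'
from h import *
o,d=ray('scene',[(255+155/8-.4,190+120/8-.4)]);d=d[0]
for x in (.4901,.494):
  n=np.array([-d[1],d[0]])/np.hypot(d[0],d[1])  # horizontal normal
  # axis (x,y): n.(axis-o)=±25mm
  for s in(.025,-.025):print(x,s,o[1]+(s-n[0]*(x-o[0]))/n[1])
  t=(x-o[0])/d[0];print((o+t*d).round(4))
# dividers: floor-wall tops at z .086
print(onz('scene',[(255+345/8,190+170/8),(255+145/8,190+205/8)],.086))
E
```

```text
0.4901 0.025 0.03198644926075159
0.4901 -0.025 0.08388471307414921
[0.4901 0.0579 0.1207]
0.494 0.025 0.03090163276789898
0.494 -0.025 0.08279989658129658
[0.494  0.0569 0.1234]
[[0.48697096 0.12694143 0.086     ]
 [0.49091876 0.05600807 0.086     ]]
```

The jar axis sits about 3 mm to -y of the tool, so I aim the TCP at y = 0.0905.

{"fn": "play_rows", "kwargs": {"moves": [[-0.2,[0.42,0.25,0],[0,0,0]],[-0.2,[0,0,0],[0,0,0]],[-0.2,[0,0,0.6],[0,0,0]],[-0.2,[0,0,0.6],[0,0,0]],[-0.2,[0,0,0.4],[0,0,0]],[-0.2,[0,0,0.2],[0,0,0]],[-0.2,[0,0,0],[0,0,0]],[-0.2,[0,0,0],[0,0,0]]]}}

```text
clock: 11.37
eef_pos: [0.493, 0.0905, 0.0876]
tool_rot: [0.725, 0.689, -0.0, -0.0]
ft_force: [-0.9, 0.2, -0.6]
grip_width: 0.0483
```

{"fn": "play_rows", "kwargs": {"moves": [[0.3,[0,0,0],[0,0,0]],[0.4,[0,0,0],[0,0,0]],[0.5,[0,0,0],[0,0,0]],[0.6,[0,0,0],[0,0,0]],[0.6,[0,0,0],[0,0,0]],[0.6,[0,0,-2],[0,0,0]],[0.6,[0,0,-3],[0,0,0]],[0.6,[-3,0,-3],[0,0,0]],[0.6,[-3,0,0],[0,0,0]],[0.6,[-3,0,0],[0,0,0]],[0.6,[-3,0,0],[0,0,0]],[0.6,[-3,0,0],[0,0,0]]]}}

```text
clock: 12.37
eef_pos: [0.4856, -0.06, 0.1678]
tool_rot: [0.725, 0.689, 0.0, 0.0]
ft_force: [0.3, 0.9, -0.3]
grip_width: 0.0683
```

{"fn": "play_rows", "kwargs": {"moves": [[0.6,[-3,0,0],[0,0,0]],[0.6,[-3,0,0],[0,0,0]],[0.6,[0,0,0],[0,0,0]],[0.6,[0,0,0],[0,0,0]],[0.6,[0,0,0],[0,0,0]]]}}

```text
clock: 12.78
eef_pos: [0.4825, -0.1185, 0.1673]
tool_rot: [0.725, 0.689, 0.0, -0.0]
ft_force: [-0.4, 0.2, -0.2]
grip_width: 0.0684
```

```bash
python3 - <<'E'
from lids import *
print('cradle');lids(.112,(190,150,265,230));print('bench');lids(.038)
save('top','t3.png',(150,140,330,260),4)
import go;go.plan(.444,-.125,.12,-.0487,3)
E
```

```text
cradle
lid [213.4 193.6] [ 18  18 267] [0.494  0.0832 0.112 ]
lid [201.8 223.3] [ 28  10 167] [0.4197 0.1088 0.112 ]
bench
lid [293.6 176.7] [ 18  67 196] [ 0.5535 -0.1242  0.038 ]
t 12.93 tcp [ 0.4827 -0.1176  0.1674] grip 0.0679 f [ 0.3 -0.6 -1.3]
shift [-0.93 -3.83  4.74] = 3 x [-0.31 -1.28  1.58]  turn [-0. -0. -0.] = 1 x [-0. -0. -0.]
```

View pics/t3.png

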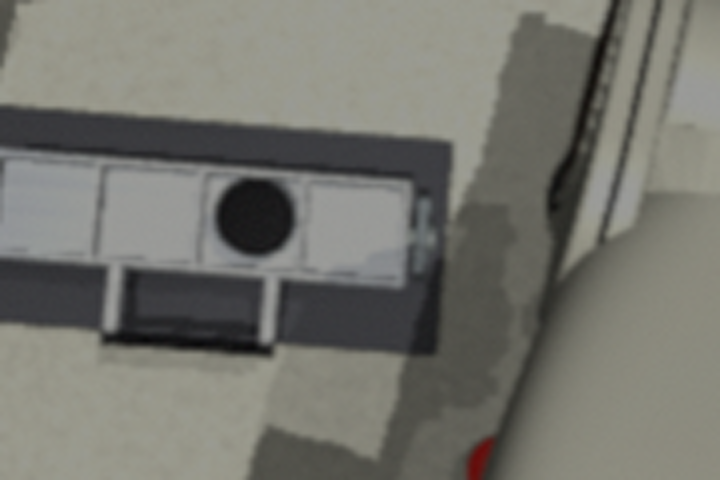

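Jar A stands in the third compartment, with its lid at crop (255,216). The arm hides jar B from the top camera, so I check it from the scene camera.

```bash
python3 - <<'E'
from h import *
im,d=bot.camera('scene');hs=cv2.cvtColor(im,cv2.COLOR_RGB2HSV)
m=(hs[...,2]<45).astype(np.uint8)
n,l,st,c=cv2.connectedComponentsWithStats(m)
for i in range(1,n):
  if st[i,4]>40 and 180<c[i][1]<290 and 120<c[i][0]<300:print(c[i].round(1),st[i],onz('scene',[(c[i][0],c[i][1]-1.3)],.038).round(4))
E
```

```text
[284.8 207.7] [277 200  17  15 175] [[0.3899 0.1197 0.038 ]]
[206.5 230.1] [199 224  16  13 163] [[ 0.4452 -0.1209  0.038 ]]
[291.6 237.4] [ 250  225   97   27 1277] [[0.5282 0.0979 0.038 ]]
[241.5 231.3] [238 226   8  14  66] [[ 0.4723 -0.0277  0.038 ]]
```

{"fn": "play_rows", "kwargs": {"moves": [[0.6,[-0.4,-1.9,0],[0,0,0]],[0.6,[-0.4,-1.87,0],[0,0,0]],[0.6,[0,0,3],[0,0,0]],[0.6,[0,0,3],[0,0,0]],[0.6,[0,0,3],[0,0,0]],[0.6,[0,0,3],[0,0,0]],[0.6,[0,0,2],[0,0,0]],[0.6,[0,0,1.6],[0,0,0]],[0.6,[0,0,0],[0,0,0]],[0.6,[0,0,0],[0,0,0]]]}}

```text
clock: 13.82
eef_pos: [0.4439, -0.1238, 0.0109]
tool_rot: [0.724, 0.689, -0.001, -0.001]
ft_force: [-0.4, 0.1, 0.2]
grip_width: 0.0685
```

{"fn": "play_rows", "kwargs": {"moves": [[-0.2,[0,0,0],[0,0,0]],[-0.2,[0,0,0],[0,0,0]],[-0.2,[0,0,0],[0,0,0]],[-0.2,[0,0,0],[0,0,0]],[-0.2,[0,0,0],[0,0,0]],[-0.2,[0,0,0],[0,0,0]]]}}

```text
clock: 14.32
eef_pos: [0.4462, -0.125, 0.0131]
tool_rot: [0.725, 0.689, 0.001, 0.001]
ft_force: [0.6, 1.6, 6.5]
grip_width: 0.0483
```

{"fn": "play_rows", "kwargs": {"moves": [[-0.2,[0,0,-2],[0,0,0]],[-0.2,[0,0,-3],[0,0,0]],[-0.2,[0,0,-3],[0,0,0]],[-0.2,[0,0,-3],[0,0,0]],[-0.2,[0,0,-3],[0,0,0]],[-0.2,[0,0,0],[0,0,0]],[-0.2,[0,0,0],[0,0,0]]]}}

```text
clock: 14.9
eef_pos: [0.4461, -0.1252, 0.1536]
tool_rot: [0.725, 0.689, 0.001, 0.002]
ft_force: [0.0, -0.1, -1.0]
grip_width: 0.048
```

```bash
python3 go.py .497 .156 .151 -.0487 3
```

```text
t 14.9 tcp [ 0.4461 -0.1252  0.1536] grip 0.048 f [ 0.  -0.1 -1. ]
shift [28.35  3.64  0.24] = 10 x [2.83 0.36 0.02]  turn [ 0.005  0.001 -0.002] = 1 x [ 0.005  0.001 -0.002]
```

{"fn": "play_rows", "kwargs": {"moves": [[-0.2,[2.83,0.36,0],[0,0,0]],[-0.2,[2.83,0.36,0],[0,0,0]],[-0.2,[2.83,0.36,0],[0,0,0]],[-0.2,[2.83,0.36,0],[0,0,0]],[-0.2,[2.83,0.36,0],[0,0,0]],[-0.2,[2.83,0.36,0],[0,0,0]],[-0.2,[2.83,0.36,0],[0,0,0]],[-0.2,[2.83,0.36,0],[0,0,0]],[-0.2,[2.83,0.36,0],[0,0,0]],[-0.2,[2.83,0.36,0],[0,0,0]],[-0.2,[0,0,0],[0,0,0]],[-0.2,[0,0,0],[0,0,0]]]}}

```text
clock: 15.9
eef_pos: [0.4938, 0.157, 0.1495]
tool_rot: [0.724, 0.69, -0.002, -0.001]
ft_force: [0.3, -0.5, -1.6]
grip_width: 0.0481
```

{"fn": "play_rows", "kwargs": {"moves": [[-0.2,[0,0,2],[0,0,0]],[-0.2,[0,0,2],[0,0,0]],[-0.2,[0,0,0],[0,0,0]],[-0.2,[0,0,0],[0,0,0]],[-0.2,[0,0,0],[0,0,0]]]}}

```text
clock: 16.32
eef_pos: [0.4949, 0.1552, 0.1116]
tool_rot: [0.725, 0.688, -0.0, -0.0]
ft_force: [0.7, -0.7, -1.4]
grip_width: 0.0484
```

```bash
python3 go.py .4962 .156 .0875 -.0487 3
```

```text
t 16.32 tcp [0.4949 0.1552 0.1116] grip 0.0484 f [ 0.7 -0.7 -1.4]
shift [0.09 0.13 2.41] = 1 x [0.09 0.13 2.41]  turn [-0.     0.    -0.004] = 1 x [-0.     0.    -0.004]
```

{"fn": "play_rows", "kwargs": {"moves": [[-0.2,[0.09,0.1,0.8],[0,0,0]],[-0.2,[0,0,0.6],[0,0,0]],[-0.2,[0,0,0.5],[0,0,0]],[-0.2,[0,0,0.3],[0,0,0]],[-0.2,[0,0,0.2],[0,0,0]],[-0.2,[0,0,0],[0,0,0]],[-0.2,[0,0,0],[0,0,0]]]}}

```text
clock: 16.9
eef_pos: [0.496, 0.157, 0.0874]
tool_rot: [0.725, 0.689, 0.0, 0.0]
ft_force: [-0.2, -0.6, -0.8]
grip_width: 0.0485
```

{"fn": "play_rows", "kwargs": {"moves": [[0.3,[0,0,0],[0,0,0]],[0.4,[0,0,0],[0,0,0]],[0.5,[0,0,0],[0,0,0]],[0.6,[0,0,0],[0,0,0]],[0.6,[0,0,0],[0,0,0]],[0.6,[0,0,-2],[0,0,0]],[0.6,[0,0,-3],[0,0,0]],[0.6,[0,0,-3],[0,0,0]],[0,[-1.6,-2.8,0],[0,0,0]],[0,[-1.6,-2.8,0],[0,0,0]],[-0.4,[0,-2.6,0],[0,0,0]],[-0.4,[0,0,0],[0,0,0]]]}}

```text
clock: 17.9
eef_pos: [0.4073, 0.128, 0.1671]
tool_rot: [0.725, 0.689, -0.002, -0.001]
ft_force: [-1.1, 0.2, -0.8]
grip_width: 0.0257
```

```bash
python3 - <<'E'
from h import *
import go
go.plan(.4141,.1250,.059,-.0487,3)
im,d=save('top','t4.png',(130,140,330,260),4);print('lids');import lids;lids.lids(.112,(170,150,265,215))
a=cv2.resize(cv2.imread('pics/t4.png'),(480,288))
b,_=bot.camera('scene');b=cv2.resize(b[150:270,200:360],(480,300),interpolation=cv2.INTER_CUBIC)[:,:,::-1]
cv2.imwrite('pics/t4b.png',np.vstack([a,b]))
E
```

```text
t 17.9 tcp [0.4073 0.128  0.1671] grip 0.0257 f [-1.1  0.2 -0.8]
shift [-0.25  0.75 10.8 ] = 4 x [-0.06  0.19  2.7 ]  turn [-0.005  0.001 -0.002] = 1 x [-0.005  0.001 -0.002]
lids
lid [202.8 176.3] [ 74  13 332] [0.537  0.1111 0.112 ]
lid [213.  193.9] [ 19  19 291] [0.4935 0.0842 0.112 ]
```

View pics/t4b.png

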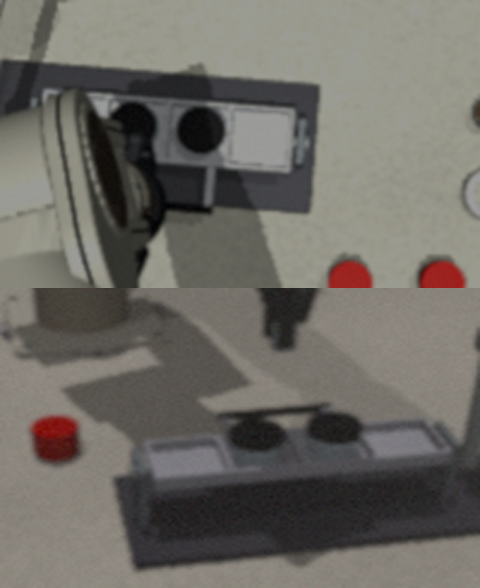

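Both jars stand in the two middle compartments: lids at (200,130) and (133,125) in the top view, (257,434) and (335,427) in the scene view. Next is the bar.

{"fn": "play_rows", "kwargs": {"moves": [[-0.4,[0,0,2.5],[0,0,0]],[-0.4,[0,0,2],[0,0,0]],[-0.4,[0,0,0],[0,0,0]],[-0.4,[0,0,0],[0,0,0]]]}}

```text
clock: 18.38
eef_pos: [0.4125, 0.1291, 0.1217]
tool_rot: [0.725, 0.689, -0.001, -0.001]
ft_force: [-0.1, 1.0, -0.4]
grip_width: 0.0253
```

```bash
python3 go.py .415 .125 .059 -.0487 3
```

```text
t 18.38 tcp [0.4125 0.1291 0.1217] grip 0.0253 f [-0.1  1.  -0.4]
shift [-0.39  0.29  6.27] = 3 x [-0.13  0.1   2.09]  turn [-0.002  0.001 -0.002] = 1 x [-0.002  0.001 -0.002]
```

{"fn": "play_rows", "kwargs": {"moves": [[-0.4,[-0.39,0.25,0],[0,0,0]],[-0.4,[0,0,2],[0,0,0]],[-0.4,[0,0,2],[0,0,0]],[-0.4,[0,0,2.2],[0,0,0]],[-0.4,[0,0,0],[0,0,0]],[-0.4,[0,0,0],[0,0,0]]]}}

```text
clock: 18.88
eef_pos: [0.415, 0.1249, 0.0607]
tool_rot: [0.725, 0.689, -0.0, -0.0]
ft_force: [0.1, 0.8, 0.9]
grip_width: 0.0253
```

{"fn": "play_rows", "kwargs": {"moves": [[-0.7,[0,0,0],[0,0,0]],[-0.85,[0,0,0],[0,0,0]],[-1,[0,0,0],[0,0,0]],[-1,[0,0,0],[0,0,0]],[-1,[0,0,0],[0,0,0]],[-1,[0,0,0],[0,0,0]]]}}

```text
clock: 19.38
eef_pos: [0.4133, 0.1255, 0.0617]
tool_rot: [0.725, 0.689, -0.0, -0.001]
ft_force: [-6.7, 2.4, 3.6]
grip_width: 0.008
```

```bash
python3 go.py .415 .125 .059 -.0487 3
```

```text
t 19.38 tcp [0.4133 0.1255 0.0617] grip 0.008 f [-6.7  2.4  3.6]
shift [-0.04  0.18  0.27] = 1 x [-0.04  0.18  0.27]  turn [-0.002 -0.001 -0.002] = 1 x [-0.002 -0.001 -0.002]
```

{"fn": "play_rows", "kwargs": {"moves": [[-1,[0,0.05,-0.35],[0,0,0]],[-1,[0,0.05,-0.35],[0,0,0]],[-1,[0,0.08,-0.34],[0,0,0]],[-1,[0,0.08,-0.34],[0,0,0]],[-1,[0,0.11,-0.33],[0,0,0]],[-1,[0,0.11,-0.33],[0,0,0]],[-1,[0,0.14,-0.32],[0,0,0]],[-1,[0,0.14,-0.32],[0,0,0]],[-1,[0,0.17,-0.31],[0,0,0]],[-1,[0,0.17,-0.31],[0,0,0]],[-1,[0,0,0],[0,0,0]],[-1,[0,0,0],[0,0,0]]]}}

```text
clock: 20.38
eef_pos: [0.4223, 0.1249, 0.0934]
tool_rot: [0.725, 0.689, -0.002, -0.003]
ft_force: [-9.7, 3.5, 1.0]
grip_width: 0.0071
```

{"fn": "play_rows", "kwargs": {"moves": [[-1,[0,0.19,-0.3],[0,0,0]],[-1,[0,0.19,-0.29],[0,0,0]],[-1,[0,0,0],[0,0,0]],[-1,[0,0,0],[0,0,0]],[-1,[0,0,0],[0,0,0]]]}}

```text
clock: 20.8
eef_pos: [0.4255, 0.1248, 0.0991]
tool_rot: [0.725, 0.689, -0.002, -0.003]
ft_force: [-11.1, 3.0, 0.4]
grip_width: 0.0074
```

```bash
cat > tilt.py <<'E'
from h import *
# bar ends in both views -> bar height & x ; stems joint. Report plane fit of bar via dark pixels depth in top view
for n in ('top','scene'):
    im,d=bot.camera(n);P=depthpts(n,d);hsv=cv2.cvtColor(im,cv2.COLOR_RGB2HSV)
    o=np.array([.494,.1205]);q=P[...,:2]-o;c,s=np.cos(-.0487),np.sin(-.0487)
    X=q[...,0]*c+q[...,1]*s;Y=-q[...,0]*s+q[...,1]*c;Z=P[...,2]
    m=(hsv[...,2]<60)&(X<-.05)&(X>-.1)&(abs(Y)<.056)&(abs(Y)>.022)&(Z>.06)&(Z<.135)&(d>0)
    if m.sum()>5:
        x,z=np.median(X[m]),np.median(Z[m]);print(n,m.sum(),'bar x,z',x.round(4),z.round(4),'tilt deg',np.degrees(np.arctan2(z-.07,-x)-.0997).round(1))
    # floor of empty compartments
    f=(abs(abs(Y)-.099)<.024)&(abs(X)<.024)&(Z>.03)&(Z<.12)&(d>0)
    if f.sum()>10:
        A=np.c_[X[f],Y[f],np.ones(f.sum())];w=np.linalg.lstsq(A,Z[f],rcond=None)[0];r=Z[f]-A@w;k=abs(r)<.006
        w=np.linalg.lstsq(A[k],Z[f][k],rcond=None)[0];print(n,'floor',k.sum(),'tilt deg',np.degrees(np.arctan(-w[0])).round(2),'h',w[2].round(4))
E
python3 tilt.py; python3 go.py .415 .125 .059 -.0487 3
```

```text
top 47 bar x,z -0.0672 0.1184 tilt deg 30.0
top floor 281 tilt deg 29.38 h 0.0768
scene 48 bar x,z -0.0648 0.1162 tilt deg 29.8
scene floor 620 tilt deg 28.71 h 0.074
t 20.9 tcp [0.4255 0.1248 0.0991] grip 0.0075 f [-10.3   3.2   0.6]
shift [-0.03 -1.02  4.02] = 2 x [-0.02 -0.51  2.01]  turn [-0.008 -0.001 -0.001] = 1 x [-0.008 -0.001 -0.001]
```

{"fn": "play_rows", "kwargs": {"moves": [[-1,[0,0.09,-0.12],[0,0,0]],[-1,[0,0,0],[0,0,0]],[-1,[0,0,0],[0,0,0]]]}}

```text
clock: 21.15
eef_pos: [0.4261, 0.1247, 0.1003]
tool_rot: [0.725, 0.689, -0.003, -0.003]
ft_force: [-11.4, 4.2, 0.9]
grip_width: 0.0076
```

```bash
python3 tilt.py; python3 tilt.py; python3 go.py .415 .125 .059 -.0487 3
```

```text
top 49 bar x,z -0.0666 0.1188 tilt deg 30.5
top floor 277 tilt deg 30.42 h 0.076
scene 51 bar x,z -0.0642 0.1166 tilt deg 30.3
scene floor 628 tilt deg 29.52 h 0.0738
top 49 bar x,z -0.0665 0.1184 tilt deg 30.4
top floor 278 tilt deg 30.12 h 0.0776
scene 51 bar x,z -0.0642 0.1166 tilt deg 30.2
scene floor 614 tilt deg 29.21 h 0.074
t 21.35 tcp [0.4262 0.1247 0.1003] grip 0.0077 f [-12.1   4.6  -0.3]
shift [-0.03 -1.08  4.14] = 2 x [-0.02 -0.54  2.07]  turn [-0.008 -0.001 -0.001] = 1 x [-0.008 -0.001 -0.001]
```

Tilt is about 30° (estimates 29.2 to 30.5). I relax the x-force, then release.

{"fn": "play_rows", "kwargs": {"moves": [[-1,[0,-0.1,0],[0,0,0]],[-1,[0,-0.1,0],[0,0,0]],[-1,[0,0,0],[0,0,0]],[-1,[0,0,0],[0,0,0]]]}}

```text
clock: 21.68
eef_pos: [0.4264, 0.1247, 0.1006]
tool_rot: [0.725, 0.689, -0.001, -0.002]
ft_force: [-7.2, 2.5, -3.6]
grip_width: 0.0077
```

```bash
python3 tilt.py; python3 go.py .415 .125 .059 -.0487 3
```

```text
top 49 bar x,z -0.0664 0.1188 tilt deg 30.6
top floor 289 tilt deg 31.1 h 0.0759
scene 51 bar x,z -0.0637 0.1168 tilt deg 30.6
scene floor 630 tilt deg 29.69 h 0.0739
t 21.78 tcp [0.4263 0.1247 0.1006] grip 0.0078 f [-7.3  2.1 -2.2]
shift [-0.03 -1.12  4.17] = 2 x [-0.02 -0.56  2.08]  turn [-0.004 -0.001 -0.002] = 1 x [-0.004 -0.001 -0.002]
```

{"fn": "play_rows", "kwargs": {"moves": [[-1,[0,-0.15,0.04],[0,0,0]],[-1,[0,-0.15,0.04],[0,0,0]],[-1,[0,0,0],[0,0,0]],[-0.9,[0,0,0],[0,0,0]],[-0.75,[0,0,0],[0,0,0]],[-0.6,[0,0,0],[0,0,0]],[-0.4,[0,0,0],[0,0,0]],[-0.4,[0,0,0],[0,0,0]]]}}

```text
clock: 22.45
eef_pos: [0.4263, 0.1245, 0.1001]
tool_rot: [0.725, 0.689, 0.001, 0.001]
ft_force: [-0.4, 0.0, -0.3]
grip_width: 0.0256
```

```bash
python3 tilt.py; python3 tilt.py; python3 go.py .4263 .1247 .2 -.0487 3
```

```text
top 47 bar x,z -0.0666 0.1198 tilt deg 31.1
top floor 283 tilt deg 30.17 h 0.076
scene 54 bar x,z -0.0637 0.1169 tilt deg 30.6
scene floor 618 tilt deg 29.21 h 0.074
top 46 bar x,z -0.0665 0.1196 tilt deg 31.0
top floor 281 tilt deg 30.94 h 0.0758
scene 53 bar x,z -0.0635 0.1171 tilt deg 30.9
scene floor 627 tilt deg 29.52 h 0.074
t 22.65 tcp [0.4256 0.1245 0.0997] grip 0.0255 f [0.4 0.2 0.2]
shift [  0.02   0.07 -10.03] = 4 x [ 0.    0.02 -2.51]  turn [ 0.     0.    -0.002] = 1 x [ 0.     0.    -0.002]
```

{"fn": "play_rows", "kwargs": {"moves": [[-0.2,[0,0,-2],[0,0,0]],[-0.2,[0,0,-4],[0,0,0]],[0,[0,0,-4],[0,0,0]],[0,[0,0,-4],[0,0,0]],[0,[0,0,-4],[0,0,0]],[0,[0,0,-4],[0,0,0]],[0,[0,0,-1],[0,0,0]],[0,[0,0,0],[0,0,0]],[0,[0,0,0],[0,0,0]]]}}

```text
clock: 23.4
eef_pos: [0.4257, 0.1246, 0.3298]
tool_rot: [0.725, 0.689, 0.001, 0.0]
ft_force: [1.0, -0.3, 0.0]
grip_width: 0.0429
```

```bash
python3 tilt.py; python3 - <<'E'
from h import *
for n in('top','scene'):
    im,d=bot.camera(n);P=depthpts(n,d)
    m=(np.hypot(P[...,0]-.4838,P[...,1]-.3013)>.07)&(np.hypot(P[...,0]-.4838,P[...,1]-.3013)<.11)&(P[...,2]>.215)&(P[...,2]<.25)&(P[...,0]>.53)
    print(n,m.sum(),np.median(P[m],0).round(4))
    h=(abs(np.hypot(P[...,0]-.4838,P[...,1]-.3013)-.18)<.05)&(P[...,2]>.19)&(P[...,2]<.21)&(P[...,0]>.5)
    print('head',h.sum(),P[h].mean(0).round(4))
import go;go.plan(.5716,.2816,.33,1.35)
E
```

```text
top 52 bar x,z -0.0665 0.1189 tilt deg 30.6
top floor 294 tilt deg 31.35 h 0.0764
scene 34 bar x,z -0.0634 0.117 tilt deg 30.9
scene floor 625 tilt deg 29.51 h 0.0739
top 0 [nan nan nan]
head 1249 [0.659  0.264  0.2039]
scene 81 [0.5766 0.2851 0.2326]
head 895 [0.6685 0.2632 0.2015]
t 23.6 tcp [0.4245 0.1243 0.3277] grip 0.0427 f [-0.7 -0.1  0.2]
shift [16.46 13.89 -0.3 ] = 7 x [ 2.35  1.98 -0.04]  turn [-0.004 -0.002 -1.401] = 12 x [-0.    -0.    -0.117]
  return _methods._mean(a, axis=axis, dtype=dtype,
  ret = um.true_divide(
```

{"fn": "play_rows", "kwargs": {"moves": [[0,[2.35,1.98,0],[0,0,0]],[0,[2.35,1.98,0],[0,0,0]],[0,[2.35,1.98,0],[0,0,0]],[0,[2.35,1.98,0],[0,0,0]],[0,[2.35,1.98,0],[0,0,0]],[0,[2.35,1.98,0],[0,0,0]],[0,[2.35,1.98,0],[0,0,0]],[0,[0,0,0],[0,0,-0.117]],[0,[0,0,0],[0,0,-0.117]],[0,[0,0,0],[0,0,-0.117]],[0,[0,0,0],[0,0,-0.117]],[0,[0,0,0],[0,0,-0.117]]]}}

```text
clock: 24.6
eef_pos: [0.5719, 0.2817, 0.3273]
tool_rot: [0.493, 0.87, -0.002, -0.001]
ft_force: [0.5, -0.1, -0.1]
grip_width: 0.0426
```

{"fn": "play_rows", "kwargs": {"moves": [[0,[0,0,0],[0,0,-0.117]],[0,[0,0,0],[0,0,-0.117]],[0,[0,0,0],[0,0,-0.117]],[0,[0,0,0],[0,0,-0.117]],[0,[0,0,0],[0,0,-0.117]],[0,[0,0,0],[0,0,-0.117]],[0,[0,0,0],[0,0,-0.114]],[0,[0,0,0],[0,0,0]],[0,[0,0,0],[0,0,0]]]}}

```text
clock: 25.35
eef_pos: [0.5719, 0.2816, 0.3282]
tool_rot: [0.112, 0.994, -0.001, -0.001]
ft_force: [0.4, 0.8, -0.1]
grip_width: 0.0427
```

```bash
python3 go.py .5716 .2816 .212 1.35 3
```

```text
t 25.35 tcp [0.5719 0.2816 0.3282] grip 0.0427 f [ 0.4  0.8 -0.1]
shift [1.000e-02 1.000e-02 1.162e+01] = 4 x [0.   0.   2.91]  turn [-0.002 -0.002 -0.003] = 1 x [-0.002 -0.002 -0.003]
```

{"fn": "play_rows", "kwargs": {"moves": [[0,[0,0,2.9],[0,0,0]],[0,[0,0,2.9],[0,0,0]],[0,[0,0,2.9],[0,0,0]],[0,[0,0,2.9],[0,0,0]],[-0.44,[0,0,0],[0,0,0]],[-0.44,[0,0,0],[0,0,0]],[-0.44,[0,0,0],[0,0,0]],[-0.44,[0.05,-0.94,0],[0,0,0.105]],[-0.44,[0.05,-0.94,0],[0,0,0.105]],[-0.44,[0.05,-0.94,0],[0,0,0.105]],[-0.44,[0.05,-0.94,0],[0,0,0.105]],[-0.44,[0.05,-0.94,0],[0,0,0.105]]]}}

```text
clock: 26.35
eef_pos: [0.5524, 0.2416, 0.2171]
tool_rot: [0.367, 0.93, 0.003, 0.002]
ft_force: [0.9, 2.0, -1.2]
grip_width: 0.0237
```

{"fn": "play_rows", "kwargs": {"moves": [[-0.44,[0.05,-0.94,0],[0,0,0.105]],[-0.44,[0.05,-0.94,0],[0,0,0.105]],[-0.44,[0.05,-0.94,0],[0,0,0.105]],[-0.44,[0.05,-0.94,0],[0,0,0.105]],[-0.44,[0.05,-0.94,0],[0,0,0.105]],[-0.44,[0.05,-0.94,0],[0,0,0.105]],[-0.44,[0.05,-0.94,0],[0,0,0.105]],[-0.44,[0.05,-0.94,0],[0,0,0.105]],[-0.44,[0,0,0],[0,0,0]],[-0.44,[0,0,0],[0,0,0]]]}}

```text
clock: 27.18
eef_pos: [0.4847, 0.2125, 0.2164]
tool_rot: [0.712, 0.703, 0.002, 0.001]
ft_force: [0.8, -0.8, -0.4]
grip_width: 0.0242
```

```bash
cat > lamp.py <<'E'
from h import *
o=bot.get_obs();p=o['eef_pos'];print(o['clock'],p.round(4),o['ft_force'].round(1),'r',np.hypot(p[0]-.4838,p[1]-.3013).round(4),'tool lamp ang',(np.arctan2(p[0]-.4838,.3013-p[1])+.0487).round(3))
for n in('top','scene'):
    im,d=bot.camera(n);P=depthpts(n,d);hsv=cv2.cvtColor(im,cv2.COLOR_RGB2HSV)
    R=np.hypot(P[...,0]-.4838,P[...,1]-.3013)
    h=(abs(R-.18)<.048)&(P[...,2]>.19)&(P[...,2]<.212)&(hsv[...,2]>70)&(d>0)
    c=P[h].mean(0);print(n,'head',h.sum(),c.round(4),'lamp angle',(np.arctan2(c[0]-.4838,.3013-c[1])+.0487).round(3))
E
python3 lamp.py
```

```text
27.1833 [0.4847 0.2125 0.2164] [ 0.8 -0.8 -0.4] r 0.0888 tool lamp ang 0.059
top head 1245 [0.4877 0.1228 0.2043] lamp angle 0.071
scene head 630 [0.4982 0.1218 0.2016] lamp angle 0.129
```

{"fn": "play_rows", "kwargs": {"moves": [[-0.44,[0.02,-0.58,0],[0,0,0.065]],[-0.44,[0.02,-0.58,0],[0,0,0.065]],[-0.44,[0,0,0],[0,0,0]],[-0.44,[0,0,0],[0,0,0]]]}}

```text
clock: 27.62
eef_pos: [0.4728, 0.213, 0.2143]
tool_rot: [0.756, 0.655, 0.001, 0.0]
ft_force: [2.4, -1.0, 1.5]
grip_width: 0.0241
```

```bash
python3 lamp.py
```

```text
27.6167 [0.4728 0.213  0.2143] [ 2.4 -1.   1.5] r 0.089 tool lamp ang -0.075
top head 1247 [0.474  0.1233 0.2043] lamp angle -0.006
scene head 615 [0.4847 0.122  0.2015] lamp angle 0.054
```

{"fn": "play_rows", "kwargs": {"moves": [[-0.44,[0,-0.15,0],[0,0,0]],[-0.44,[0,0,0],[0,0,0]],[-0.44,[0,0,0],[0,0,0]],[-0.44,[0,0,0],[0,0,0]],[-0.44,[0,0,0],[0,0,0]],[-0.44,[0,0,0],[0,0,0]],[-0.44,[0,0,0],[0,0,0]],[-0.44,[0,0,0],[0,0,0]],[-0.44,[0,0,0],[0,0,0]],[-0.44,[0,0,0],[0,0,0]],[-0.44,[0,0,0],[0,0,0]],[-0.44,[0,0,0],[0,0,0]]]}}

```text
clock: 28.72
eef_pos: [0.4727, 0.213, 0.2141]
tool_rot: [0.756, 0.654, 0.002, 0.001]
ft_force: [6.4, -1.3, -0.2]
grip_width: 0.0239
```

```bash
python3 lamp.py; python3 tilt.py
```

```text
28.7167 [0.4727 0.213  0.2141] [ 6.4 -1.3 -0.2] r 0.089 tool lamp ang -0.076
top head 1247 [0.4741 0.1232 0.2043] lamp angle -0.006
scene head 613 [0.4847 0.1219 0.2015] lamp angle 0.054
top 108 bar x,z -0.0661 0.1193 tilt deg 31.0
top floor 444 tilt deg 33.05 h 0.077
scene 50 bar x,z -0.064 0.1175 tilt deg 30.9
scene floor 641 tilt deg 29.78 h 0.0738
```

{"fn": "play_rows", "kwargs": {"moves": [[-0.44,[0,0,0],[0,0,0]],[-0.44,[0,0,0],[0,0,0]],[-0.44,[0,0,0],[0,0,0]],[-0.44,[0,0,0],[0,0,0]],[-0.44,[0,0,0],[0,0,0]],[-0.44,[0,0,0],[0,0,0]],[-0.44,[0,0,0],[0,0,0]],[-0.44,[0,0,0],[0,0,0]],[-0.44,[0,0,0],[0,0,0]],[-0.44,[0,0,0],[0,0,0]],[-0.44,[0,0,0],[0,0,0]],[-0.44,[0,0,0],[0,0,0]]]}}

```text
clock: 29.92
eef_pos: [0.4727, 0.213, 0.2141]
tool_rot: [0.756, 0.654, 0.002, 0.001]
ft_force: [6.9, 0.0, -1.8]
grip_width: 0.0241
```

{"fn": "play_rows", "kwargs": {"moves": [[-0.44,[0,0,0],[0,0,0]],[-0.44,[0,0,0],[0,0,0]],[-0.44,[0,0,0],[0,0,0]],[-0.44,[0,0,0],[0,0,0]],[-0.44,[0,0,0],[0,0,0]],[-0.44,[0,0,0],[0,0,0]],[-0.44,[0,0,0],[0,0,0]],[-0.44,[0,0,0],[0,0,0]],[-0.44,[0,0,0],[0,0,0]],[-0.44,[0,0,0],[0,0,0]],[-0.44,[0,0,0],[0,0,0]],[-0.44,[0,0,0],[0,0,0]]]}}

```text
clock: 30.92
eef_pos: [0.4727, 0.213, 0.2142]
tool_rot: [0.756, 0.654, 0.002, 0.001]
ft_force: [6.3, -1.0, 0.3]
grip_width: 0.0238
```

The lamp held at its stop for over 3 s: force rose with no motion, and the top view reads -0.006 rad. Now I swing it clear again.

{"fn": "play_rows", "kwargs": {"moves": [[-0.44,[0,0.15,0],[0,0,0]],[-0.44,[0.05,0.93,0],[0,0,-0.1035]],[-0.44,[0.05,0.93,0],[0,0,-0.1035]],[-0.44,[0.05,0.93,0],[0,0,-0.1035]],[-0.44,[0.05,0.93,0],[0,0,-0.1035]],[-0.44,[0.05,0.93,0],[0,0,-0.1035]],[-0.44,[0.05,0.93,0],[0,0,-0.1035]],[-0.44,[0.05,0.93,0],[0,0,-0.1035]],[-0.44,[0.05,0.93,0],[0,0,-0.1035]],[-0.44,[0,0,0],[0,0,0]]]}}

```text
clock: 31.75
eef_pos: [0.5417, 0.2327, 0.2127]
tool_rot: [0.428, 0.904, -0.0, -0.001]
ft_force: [1.0, -0.7, 0.0]
grip_width: 0.0241
```

{"fn": "play_rows", "kwargs": {"moves": [[-0.44,[0.05,0.93,0],[0,0,-0.1035]],[-0.44,[0.05,0.93,0],[0,0,-0.1035]],[-0.44,[0.05,0.93,0],[0,0,-0.1035]],[-0.44,[0.05,0.93,0],[0,0,-0.1035]],[-0.44,[0.05,0.93,0],[0,0,-0.1035]],[-0.44,[0.05,0.93,0],[0,0,-0.1035]],[-0.44,[0.05,0.93,0],[0,0,-0.1035]],[-0.44,[0,0,0],[0,0,0]],[-0.44,[0,0,0],[0,0,0]],[0,[0,0,0],[0,0,0]],[0,[0,0,0],[0,0,0]],[0,[0,0,0],[0,0,0]]]}}

```text
clock: 32.75
eef_pos: [0.5732, 0.287, 0.2138]
tool_rot: [0.082, 0.997, 0.0, -0.0]
ft_force: [0.0, 0.5, 0.0]
grip_width: 0.0426
```

```bash
python3 lamp.py; python3 go.py .4256 .1245 .33 -.0487 
```

```text
32.75 [0.5732 0.287  0.2138] [0.  0.5 0. ] r 0.0905 tool lamp ang 1.461
top head 1241 [0.6592 0.2667 0.2043] lamp angle 1.425
scene head 897 [0.6689 0.2651 0.2015] lamp angle 1.426
t 32.85 tcp [0.5733 0.2871 0.2139] grip 0.0426 f [ 0.2 -0.  -0.2]
shift [ 11.91 -18.46 -11.62] = 8 x [ 1.49 -2.31 -1.45]  turn [ 0.    -0.     1.455] = 13 x [ 0.    -0.     0.112]
```

{"fn": "play_rows", "kwargs": {"moves": [[0,[0,0,-2.6],[0,0,0]],[0,[0,0,-3],[0,0,0]],[0,[0,0,-3],[0,0,0]],[0,[0,0,-3],[0,0,0]],[0,[1.98,-3.08,0],[0,0,0]],[0,[1.98,-3.08,0],[0,0,0]],[0,[1.98,-3.08,0],[0,0,0]],[0,[1.98,-3.08,0],[0,0,0]],[0,[1.98,-3.08,0],[0,0,0]],[0,[1.98,-3.08,0],[0,0,0]],[0,[0,0,0],[0,0,0.112]],[0,[0,0,0],[0,0,0.112]]]}}

```text
clock: 33.85
eef_pos: [0.4245, 0.1228, 0.3306]
tool_rot: [0.196, 0.981, 0.0, 0.001]
ft_force: [0.7, -0.3, -0.1]
grip_width: 0.043
```

{"fn": "play_rows", "kwargs": {"moves": [[0,[0,0,0],[0,0,0.112]],[0,[0,0,0],[0,0,0.112]],[0,[0,0,0],[0,0,0.112]],[0,[0,0,0],[0,0,0.112]],[0,[0,0,0],[0,0,0.112]],[0,[0,0,0],[0,0,0.112]],[0,[0,0,0],[0,0,0.112]],[0,[0,0,0],[0,0,0.112]],[-0.4,[0,0,0],[0,0,0.112]],[-0.4,[0,0,0],[0,0,0.112]],[-0.4,[0,0,0],[0,0,0.112]],[-0.4,[0,0,0],[0,0,0]]]}}

```text
clock: 34.85
eef_pos: [0.426, 0.1242, 0.3299]
tool_rot: [0.725, 0.689, 0.0, 0.0]
ft_force: [-0.6, -0.4, -0.2]
grip_width: 0.0255
```

{"fn": "play_rows", "kwargs": {"moves": [[-0.4,[0,0,4],[0,0,0]],[-0.4,[0,0,4],[0,0,0]],[-0.4,[0,0,4],[0,0,0]],[-0.4,[0,0,0],[0,0,0]],[-0.4,[0,0,0],[0,0,0]]]}}

```text
clock: 35.27
eef_pos: [0.4241, 0.1237, 0.2083]
tool_rot: [0.724, 0.69, -0.003, -0.001]
ft_force: [0.4, -0.1, 0.8]
grip_width: 0.0257
```

```bash
python3 go.py .426 .1245 .1 -.0487; python3 tilt.py 
```

```text
t 35.27 tcp [0.4241 0.1237 0.2083] grip 0.0257 f [ 0.4 -0.1  0.8]
shift [ 0.11  0.25 10.82] = 4 x [0.03 0.06 2.71]  turn [-0.006  0.002  0.002] = 1 x [-0.006  0.002  0.002]
top 48 bar x,z -0.0665 0.1185 tilt deg 30.4
top floor 276 tilt deg 29.88 h 0.0752
scene 38 bar x,z -0.0637 0.1169 tilt deg 30.6
scene floor 627 tilt deg 29.35 h 0.0739
```

{"fn": "play_rows", "kwargs": {"moves": [[-0.4,[0,0,3],[0,0,0]],[-0.4,[0,0,3],[0,0,0]],[-0.4,[0,0,2.5],[0,0,0]],[-0.4,[0,0,2.3],[0,0,0]],[-0.4,[0,0,0],[0,0,0]],[-0.4,[0,0,0],[0,0,0]],[-0.7,[0,0,0],[0,0,0]],[-0.9,[0,0,0],[0,0,0]],[-1,[0,0,0],[0,0,0]],[-1,[0,0,0],[0,0,0]],[-1,[0,0,0],[0,0,0]]]}}

```text
clock: 36.28
eef_pos: [0.4263, 0.1253, 0.1042]
tool_rot: [0.724, 0.69, 0.001, -0.001]
ft_force: [-5.2, 0.9, 3.4]
grip_width: 0.0075
```

{"fn": "play_rows", "kwargs": {"moves": [[-1,[0,-0.19,0.29],[0,0,0]],[-1,[0,-0.19,0.3],[0,0,0]],[-1,[0,-0.17,0.31],[0,0,0]],[-1,[0,-0.17,0.31],[0,0,0]],[-1,[0,-0.14,0.32],[0,0,0]],[-1,[0,-0.14,0.32],[0,0,0]],[-1,[0,-0.11,0.33],[0,0,0]],[-1,[0,-0.11,0.33],[0,0,0]],[-1,[0,-0.08,0.34],[0,0,0]],[-1,[0,-0.08,0.34],[0,0,0]],[-1,[0,-0.05,0.35],[0,0,0]],[-1,[0,-0.05,0.35],[0,0,0]]]}}

```text
clock: 37.28
eef_pos: [0.4135, 0.126, 0.066]
tool_rot: [0.724, 0.69, 0.002, 0.001]
ft_force: [-3.9, -0.8, 7.8]
grip_width: 0.0075
```

{"fn": "play_rows", "kwargs": {"moves": [[-1,[0,0,0.1],[0,0,0]],[-1,[0,0,0],[0,0,0]],[-1,[0,0,0],[0,0,0]]]}}

```text
clock: 37.53
eef_pos: [0.4135, 0.126, 0.0657]
tool_rot: [0.724, 0.69, 0.003, 0.001]
ft_force: [-6.4, -0.4, 15.3]
grip_width: 0.0074
```

```bash
python3 tilt.py 
```

```text
top 41 bar x,z -0.08 0.0818 tilt deg 2.7
top floor 510 tilt deg 0.6 h 0.0748
scene 41 bar x,z -0.0756 0.081 tilt deg 2.6
scene floor 277 tilt deg 0.52 h 0.0733
```

{"fn": "play_rows", "kwargs": {"moves": [[-1,[0,0,-0.3],[0,0,0]],[-0.8,[0,0,0],[0,0,0]],[-0.6,[0,0,0],[0,0,0]],[-0.4,[0,0,0],[0,0,0]],[-0.4,[0,0,0],[0,0,0]],[-0.4,[0,0,-3],[0,0,0]],[-0.4,[0,0,-4],[0,0,0]],[0,[0,0,-4],[0,0,0]],[0.6,[-4,0,0],[0,0,0]],[0.6,[-4,0,0],[0,0,0]],[0.6,[-4,0,0],[0,0,0]],[0.6,[-4,0,0],[0,0,0]]]}}

```text
clock: 38.63
eef_pos: [0.4035, -0.0361, 0.1751]
tool_rot: [0.723, 0.69, 0.0, 0.0]
ft_force: [0.4, -0.3, 0.1]
grip_width: 0.068
```

{"fn": "play_rows", "kwargs": {"moves": [[0.6,[-4,0,0],[0,0,0]],[0.6,[-4,0,0],[0,0,0]],[0.6,[-4,0,0],[0,0,0]],[0.6,[0,0,0],[0,0,0]],[0.6,[0,0,0],[0,0,0]]]}}

```text
clock: 39.05
eef_pos: [0.3974, -0.1566, 0.1744]
tool_rot: [0.726, 0.688, -0.0, -0.0]
ft_force: [0.8, 0.3, -0.5]
grip_width: 0.0682
```

```bash
python3 tilt.py; python3 - <<'E'
from lids import *
lids(.112,(170,170,265,206))
im,_=save('top','t5.png',(90,100,410,290),2.4)
import go;go.plan(.493,.0905,.167,-.0487)
E
```

```text
top 71 bar x,z -0.0784 0.0848 tilt deg 4.9
top floor 687 tilt deg 1.39 h 0.0747
scene 22 bar x,z -0.0758 0.0824 tilt deg 3.6
scene floor 288 tilt deg 1.0 h 0.0732
lid [186.  188.7] [ 32  22 320] [0.5046 0.1516 0.112 ]
lid [213.6 191.2] [ 18  22 292] [0.5002 0.0829 0.112 ]
t 39.25 tcp [ 0.3978 -0.1533  0.1746] grip 0.0684 f [ 0.4  0.6 -0.2]
shift [24.8   8.38  0.76] = 8 x [3.1  1.05 0.1 ]  turn [-0.001 -0.     0.002] = 1 x [-0.001 -0.     0.002]
```

View pics/t5.png

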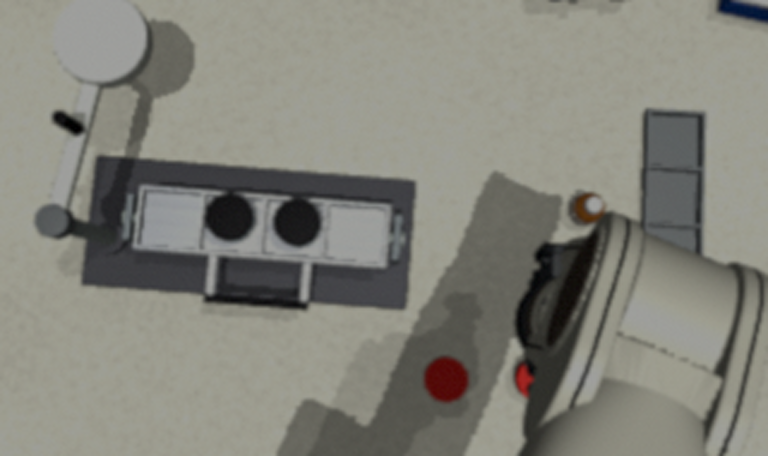

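Jars are upright in the middle compartments, with lids at (229,217) and (297,222). But the bar rose by about 2 mm when I released it, so the cradle is not quite level. I press the bar down with shut fingers.

```bash
python3 go.py .4135 .125 .125 -.0487 4
```

```text
t 39.25 tcp [ 0.3978 -0.1533  0.1746] grip 0.0684 f [ 0.4  0.6 -0.2]
shift [27.87  0.28  4.97] = 8 x [3.48 0.04 0.62]  turn [-0.001 -0.     0.002] = 1 x [-0.001 -0.     0.002]
```

{"fn": "play_rows", "kwargs": {"moves": [[-1,[3.48,0.03,0],[0,0,0]],[-1,[3.48,0.03,0],[0,0,0]],[-1,[3.48,0.03,0],[0,0,0]],[-1,[3.48,0.04,0],[0,0,0]],[-1,[3.48,0.04,0],[0,0,0]],[-1,[3.48,0.04,0],[0,0,0]],[-1,[3.48,0.04,0],[0,0,0]],[-1,[3.5,0.03,0],[0,0,0]],[-1,[0,0,2.5],[0,0,0]],[-1,[0,0,2.47],[0,0,0]],[-1,[0,0,0],[0,0,0]],[-1,[0,0,0],[0,0,0]]]}}

```text
clock: 40.25
eef_pos: [0.4121, 0.1245, 0.1243]
tool_rot: [0.723, 0.691, -0.002, -0.001]
ft_force: [0.1, 0.6, 0.2]
grip_width: -0.0
```

```bash
python3 go.py .4135 .125 .08 -.0487 4
```

```text
t 40.25 tcp [0.4121 0.1245 0.1243] grip -0.0 f [0.1 0.6 0.2]
shift [0.06 0.15 4.43] = 2 x [0.03 0.07 2.22]  turn [-0.004  0.001  0.003] = 1 x [-0.004  0.001  0.003]
```

{"fn": "play_rows", "kwargs": {"moves": [[-1,[0,0.12,1.5],[0,0,0]],[-1,[0,0,1.5],[0,0,0]],[-1,[0,0,0.7],[0,0,0]],[-1,[0,0,0.4],[0,0,0]],[-1,[0,0,0.3],[0,0,0]],[-1,[0,0,0.2],[0,0,0]],[-1,[0,0,0.2],[0,0,0]],[-1,[0,0,0],[0,0,0]],[-1,[0,0,0],[0,0,0]]]}}

```text
clock: 41.0
eef_pos: [0.4153, 0.1236, 0.0823]
tool_rot: [0.724, 0.69, 0.001, 0.0]
ft_force: [-14.6, -3.4, 37.9]
grip_width: -0.0002
```

```bash
python3 tilt.py
```

```text
top 43 bar x,z -0.08 0.083 tilt deg 3.5
top floor 441 tilt deg 0.55 h 0.0747
scene 41 bar x,z -0.0771 0.0802 tilt deg 1.8
scene floor 279 tilt deg -0.31 h 0.0733
```

It is down on the stop: 38 N at the bar and z unchanged. I go up and over to jar A.

{"fn": "play_rows", "kwargs": {"moves": [[-1,[0,-0.2,-0.8],[0,0,0]],[-1,[0,0,-1.5],[0,0,0]],[-1,[0,0,-3],[0,0,0]],[-1,[0,0,-4],[0,0,0]],[0.6,[0,0,0],[0,0,0]],[0.6,[0,0,0],[0,0,0]],[0.6,[0,0,0],[0,0,0]]]}}

```text
clock: 41.68
eef_pos: [0.4137, 0.1236, 0.1707]
tool_rot: [0.724, 0.69, 0.001, 0.0]
ft_force: [-0.3, -0.1, -0.3]
grip_width: 0.0356
```

```bash
python3 tilt.py;python3 go.py .498 .0875 .167 -.0487 4
```

```text
top 45 bar x,z -0.0798 0.0819 tilt deg 2.8
top floor 343 tilt deg -0.0 h 0.0735
scene 35 bar x,z -0.0772 0.0797 tilt deg 1.5
scene floor 281 tilt deg -0.49 h 0.0733
t 41.78 tcp [0.4125 0.1233 0.1692] grip 0.0506 f [-0.9 -0.9  0.1]
shift [-3.16  8.71  0.21] = 3 x [-1.05  2.9   0.07]  turn [-0.002  0.001  0.   ] = 1 x [-0.002  0.001  0.   ]
```

Cradle is level (floor reads 0.0 and -0.5°). Next I pick up jar A.

{"fn": "play_rows", "kwargs": {"moves": [[0.6,[-1.05,2.9,0],[0,0,0]],[0.6,[-1.05,2.9,0],[0,0,0]],[0.6,[-1.05,2.9,0],[0,0,0]],[0.6,[0,0,0],[0,0,0]],[0.6,[0,0,2],[0,0,0]],[0.6,[0,0,0],[0,0,0]],[0.6,[0,0,0],[0,0,0]]]}}

```text
clock: 42.37
eef_pos: [0.4964, 0.0876, 0.148]
tool_rot: [0.724, 0.69, -0.002, -0.002]
ft_force: [-0.5, -0.5, -0.5]
grip_width: 0.0682
```

```bash
python3 go.py .498 .0875 .0865 -.0487 4; python3 - <<'E'
from h import *
im,_=bot.camera('scene')
cv2.imwrite('pics/s6.png',cv2.resize(im[150:250,230:350],None,fx=6,fy=6,interpolation=cv2.INTER_CUBIC)[:,:,::-1])
E
```

```text
t 42.37 tcp [0.4964 0.0876 0.148 ] grip 0.0682 f [-0.5 -0.5 -0.5]
shift [0.   0.2  6.15] = 2 x [0.   0.1  3.07]  turn [-0.006  0.001  0.   ] = 1 x [-0.006  0.001  0.   ]
```

View pics/s6.png

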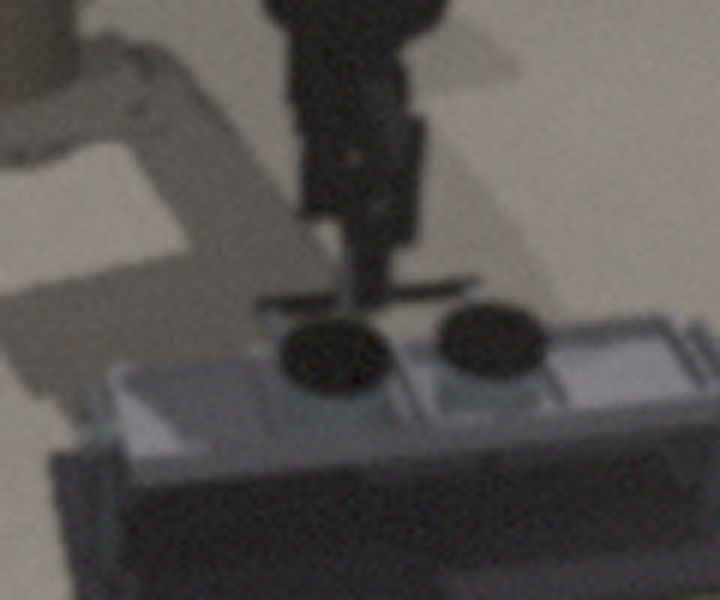

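Both jars stand upright, lids at (335,357) and (492,340), with the fingers centred over jar A.

{"fn": "play_rows", "kwargs": {"moves": [[0.6,[0,0.15,2],[0,0,0]],[0.6,[0,0,2],[0,0,0]],[0.6,[0,0,1.2],[0,0,0]],[0.6,[0,0,0.9],[0,0,0]],[0.6,[0,0,0],[0,0,0]],[0.6,[0,0,0],[0,0,0]],[-0.2,[0,0,0],[0,0,0]],[-0.2,[0,0,0],[0,0,0]],[-0.2,[0,0,0],[0,0,0]],[-0.2,[0,0,0],[0,0,0]],[-0.2,[0,0,0],[0,0,0]],[-0.2,[0,0,0],[0,0,0]]]}}

```text
clock: 43.42
eef_pos: [0.4966, 0.0883, 0.0902]
tool_rot: [0.724, 0.69, -0.002, -0.003]
ft_force: [-10.1, 0.6, 9.4]
grip_width: 0.0483
```

{"fn": "play_rows", "kwargs": {"moves": [[-0.2,[0,0,-1],[0,0,0]],[-0.2,[0,0,-2],[0,0,0]],[-0.2,[0,0,-3],[0,0,0]],[-0.2,[0,0,-3],[0,0,0]],[-0.2,[0,0,0],[0,0,0]],[-0.2,[0,0,0],[0,0,0]]]}}

```text
clock: 43.92
eef_pos: [0.5026, 0.0882, 0.1824]
tool_rot: [0.724, 0.69, 0.003, 0.002]
ft_force: [0.0, 0.4, -1.6]
grip_width: 0.0478
```

```bash
python3 - <<'E'
from h import *
import go
o=np.array([.5169,-.3366]);a=-.0274;c,s=np.cos(a),np.sin(a)
for x in(-.033,.033,.099):print(x,(o+x*np.array([c,s])).round(4))
go.plan(.5829,-.3384,.17,1.5434,3.5)
im,_=bot.camera('scene');cv2.imwrite('pics/s7.png',cv2.resize(im[130:250,230:350],None,fx=5,fy=5,interpolation=cv2.INTER_CUBIC)[:,:,::-1])
E
```

```text
-0.033 [ 0.4839 -0.3357]
0.033 [ 0.5499 -0.3375]
0.099 [ 0.6159 -0.3393]
t 43.92 tcp [0.5026 0.0882 0.1824] grip 0.0478 f [ 0.   0.4 -1.6]
shift [-42.22  10.08   1.25] = 13 x [-3.25  0.78  0.1 ]  turn [ 0.007  0.005 -1.592] = 14 x [ 0.001  0.    -0.114]
```

View pics/s7.png

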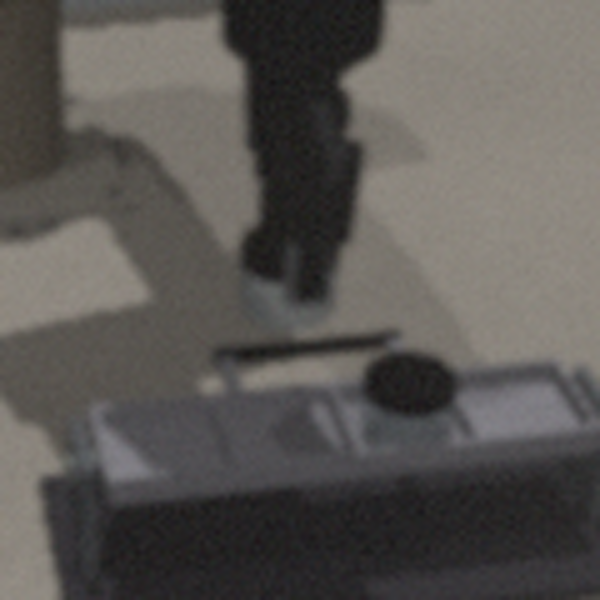

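Jar A is held at (287,300), about 3 mm to -y of the tool centre. Now I carry it to the rack.

{"fn": "play_rows", "kwargs": {"moves": [[-0.2,[-3.52,0.54,0],[0,0,0]],[-0.2,[-3.52,0.54,0],[0,0,0]],[-0.2,[-3.52,0.54,0],[0,0,0]],[-0.2,[-3.52,0.54,0],[0,0,0]],[-0.2,[-3.52,0.54,0],[0,0,0]],[-0.2,[-3.52,0.54,0],[0,0,0]],[-0.2,[-3.52,0.54,0],[0,0,0]],[-0.2,[-3.52,0.54,0],[0,0,0]],[-0.2,[-3.52,0.54,0],[0,0,0]],[-0.2,[-3.52,0.54,0],[0,0,0]],[-0.2,[-3.52,0.54,0],[0,0,0]],[-0.2,[-3.52,0.54,0],[0,0,0]]]}}

```text
clock: 44.97
eef_pos: [0.5436, -0.3386, 0.1773]
tool_rot: [0.724, 0.69, -0.0, -0.001]
ft_force: [0.4, 0.2, -1.0]
grip_width: 0.0481
```

{"fn": "play_rows", "kwargs": {"moves": [[-0.2,[0,0,0],[0,0,-0.114]],[-0.2,[0,0,0],[0,0,-0.114]],[-0.2,[0,0,0],[0,0,-0.114]],[-0.2,[0,0,0],[0,0,-0.114]],[-0.2,[0,0,0],[0,0,-0.114]],[-0.2,[0,0,0],[0,0,-0.114]],[-0.2,[0,0,0],[0,0,-0.114]],[-0.2,[0,0,0],[0,0,-0.114]],[-0.2,[0,0,0],[0,0,-0.114]],[-0.2,[0,0,0],[0,0,-0.114]],[-0.2,[0,0,0],[0,0,-0.114]],[-0.2,[0,0,0],[0,0,-0.114]]]}}

```text
clock: 45.97
eef_pos: [0.5436, -0.3367, 0.1771]
tool_rot: [0.123, 0.992, 0.001, -0.002]
ft_force: [0.1, -0.6, -0.7]
grip_width: 0.0482
```

{"fn": "play_rows", "kwargs": {"moves": [[-0.2,[0,0,0],[0,0,-0.114]],[-0.2,[0,0,0],[0,0,-0.11]],[-0.2,[0,0,3],[0,0,0]],[-0.2,[0,0,3],[0,0,0]],[-0.2,[0,0,3],[0,0,0]],[-0.2,[0,0,2],[0,0,0]],[-0.2,[0,0,0],[0,0,0]],[-0.2,[0,0,0],[0,0,0]],[-0.2,[0,0,0],[0,0,0]]]}}

```text
clock: 46.72
eef_pos: [0.5449, -0.3375, 0.0697]
tool_rot: [0.014, 1.0, -0.0, 0.0]
ft_force: [0.2, -1.6, -0.6]
grip_width: 0.0482
```

```bash
python3 - <<'E'
from h import *
import go
go.plan(.5469,-.3375,.018,1.5434,3.5)
im,_=bot.camera('scene');cv2.imwrite('pics/s8.png',cv2.resize(im[190:320,80:230],None,fx=5,fy=5,interpolation=cv2.INTER_CUBIC)[:,:,::-1])
E
```

```text
t 46.72 tcp [ 0.5449 -0.3375  0.0697] grip 0.0482 f [ 0.2 -1.6 -0.6]
shift [-0.2   0.01  5.17] = 2 x [-0.1   0.01  2.59]  turn [-0.     0.001  0.   ] = 1 x [-0.     0.001  0.   ]
```

View pics/s8.png

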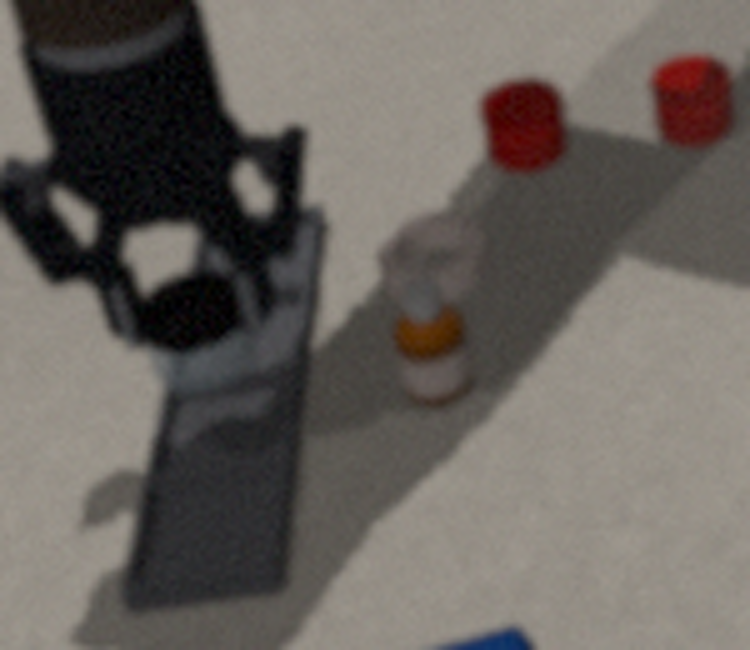

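```bash
python3 - <<'E'
from h import *
p=lambda x,y:(80+x/5-.4,190+y/5-.4)
print('lid',onz('scene',[p(190,312)],.0915).round(4))
print('rack',onz('scene',[p(130,603),p(285,583),p(322,212),p(306,380),p(168,400)],.016).round(4))
E
```

```text
lid [[ 0.5553 -0.335   0.0915]]
rack [[ 0.6568 -0.3671  0.016 ]
 [ 0.6597 -0.3     0.016 ]
 [ 0.3916 -0.2956  0.016 ]
 [ 0.5295 -0.2974  0.016 ]
 [ 0.5292 -0.3649  0.016 ]]
```

{"fn": "play_rows", "kwargs": {"moves": [[-0.2,[-0.22,0.15,1.5],[0,0,0]],[-0.2,[0,0,1.5],[0,0,0]],[-0.2,[0,0,0.8],[0,0,0]],[-0.2,[0,0,0.5],[0,0,0]],[-0.2,[0,0,0.3],[0,0,0]],[-0.2,[0,0,0.3],[0,0,0]],[-0.2,[0,0,0],[0,0,0]],[-0.2,[0,0,0],[0,0,0]]]}}

```text
clock: 47.43
eef_pos: [0.5471, -0.3361, 0.0208]
tool_rot: [0.014, 1.0, -0.0, 0.001]
ft_force: [0.4, 0.3, -1.1]
grip_width: 0.0481
```

{"fn": "play_rows", "kwargs": {"moves": [[-0.2,[0,0,0.2],[0,0,0]],[-0.2,[0,0,0],[0,0,0]],[-0.2,[0,0,0],[0,0,0]]]}}

```text
clock: 47.68
eef_pos: [0.5474, -0.3362, 0.0204]
tool_rot: [0.014, 1.0, -0.001, 0.001]
ft_force: [-1.9, 2.4, 7.1]
grip_width: 0.0483
```

The jar has seated on the rack floor, as expected at 0.0202. Release.

{"fn": "play_rows", "kwargs": {"moves": [[-0.2,[0,0,-0.15],[0,0,0]],[0.3,[0,0,0],[0,0,0]],[0.45,[0,0,0],[0,0,0]],[0.6,[0,0,0],[0,0,0]],[0.6,[0,0,0],[0,0,0]],[0.6,[0,0,-2],[0,0,0]],[0.6,[0,0,-4],[0,0,0]],[0.6,[0,0,-4],[0,0,0]],[0.6,[0,0,-4],[0,0,0]],[0.6,[0,0,0],[0,0,0]],[0.6,[0,0,0],[0,0,0]]]}}

```text
clock: 48.6
eef_pos: [0.5488, -0.337, 0.1635]
tool_rot: [0.014, 1.0, -0.002, 0.003]
ft_force: [-0.6, 1.0, -0.9]
grip_width: 0.0682
```

```bash
python3 - <<'E'
from h import *
import go,lids
lids.lids(.112,(170,170,265,206))
print('rack');
im,_=bot.camera('scene');hs=cv2.cvtColor(im,cv2.COLOR_RGB2HSV);n,l,st,c=cv2.connectedComponentsWithStats((hs[...,2]<45).astype(np.uint8))
for i in range(1,n):
  if 60<st[i,4]<500 and 190<c[i][1]<300 and 80<c[i][0]<330:print(c[i].round(1),st[i])
go.plan(.500,.1535,.167,-.0487,4)
E
```

```text
lid [185.  190.2] [ 19  19 282] [0.5008 0.1538 0.112 ]
rack
[311.7 206.9] [304 202  16  10 114]
t 48.7 tcp [ 0.5462 -0.3355  0.1588] grip 0.0683 f [-0.9  0.5 -0.3]
shift [ 5.96 48.76 -0.79] = 13 x [ 0.46  3.75 -0.06]  turn [-0.000e+00 -1.000e-03  1.592e+00] = 14 x [-0.    -0.     0.114]
```

{"fn": "play_rows", "kwargs": {"moves": [[0.6,[0.46,3.77,0],[0,0,0]],[0.6,[0.46,3.77,0],[0,0,0]],[0.6,[0.46,3.77,0],[0,0,0]],[0.6,[0.46,3.77,0],[0,0,0]],[0.6,[0.46,3.77,0],[0,0,0]],[0.6,[0.46,3.77,0],[0,0,0]],[0.6,[0.46,3.77,0],[0,0,0]],[0.6,[0.46,3.77,0],[0,0,0]],[0.6,[0.46,3.77,0],[0,0,0]],[0.6,[0.46,3.77,0],[0,0,0]],[0.6,[0.46,3.77,0],[0,0,0]],[0.6,[0.46,3.77,0],[0,0,0]]]}}

```text
clock: 49.7
eef_pos: [0.5017, 0.1193, 0.1572]
tool_rot: [0.014, 1.0, -0.001, -0.002]
ft_force: [0.6, -0.1, 0.0]
grip_width: 0.0683
```

{"fn": "play_rows", "kwargs": {"moves": [[0.6,[0.46,3.77,0],[0,0,0]],[0.6,[0,0,0],[0,0,0.114]],[0.6,[0,0,0],[0,0,0.114]],[0.6,[0,0,0],[0,0,0.114]],[0.6,[0,0,0],[0,0,0.114]],[0.6,[0,0,0],[0,0,0.114]],[0.6,[0,0,0],[0,0,0.114]],[0.6,[0,0,0],[0,0,0.114]],[0.6,[0,0,0],[0,0,0.114]],[0.6,[0,0,0],[0,0,0.114]],[0.6,[0,0,0],[0,0,0.114]],[0.6,[0,0,0],[0,0,0.114]]]}}

```text
clock: 50.7
eef_pos: [0.4986, 0.1553, 0.157]
tool_rot: [0.6, 0.8, -0.002, -0.002]
ft_force: [-1.2, 0.3, -0.5]
grip_width: 0.0685
```

{"fn": "play_rows", "kwargs": {"moves": [[0.6,[0,0,0],[0,0,0.114]],[0.6,[0,0,0],[0,0,0.114]],[0.6,[0,0,0],[0,0,0.11]],[0.6,[0,0,1.5],[0,0,0]],[0.6,[0,0,0],[0,0,0]],[0.6,[0,0,0],[0,0,0]],[0.6,[0,0,0],[0,0,0]]]}}

```text
clock: 51.28
eef_pos: [0.4994, 0.1555, 0.1435]
tool_rot: [0.724, 0.69, -0.001, -0.001]
ft_force: [-0.0, 0.0, 0.0]
grip_width: 0.0684
```

```bash
python3 - <<'E'
from h import *
import go,lids
go.plan(.5,.156,.0865,-.0487,4)
print('rack');lids.lids(.042,(340,130,400,260))
E
```

```text
t 51.28 tcp [0.4994 0.1555 0.1435] grip 0.0684 f [-0.  0.  0.]
shift [0.06 0.07 5.7 ] = 2 x [0.03 0.03 2.85]  turn [-0.003  0.001  0.   ] = 1 x [-0.003  0.001  0.   ]
rack
lid [372.  179.6] [ 20  21 304] [ 0.5502 -0.3354  0.042 ]
```

Jar A's lid reads (0.550, -0.335), the centre of its rack compartment. Next I pick up jar B.

{"fn": "play_rows", "kwargs": {"moves": [[0.6,[0.05,0.05,2],[0,0,0]],[0.6,[0,0,2],[0,0,0]],[0.6,[0,0,1],[0,0,0]],[0.6,[0,0,0.6],[0,0,0]],[0.6,[0,0,0],[0,0,0]],[0.6,[0,0,0],[0,0,0]],[-0.2,[0,0,0],[0,0,0]],[-0.2,[0,0,0],[0,0,0]],[-0.2,[0,0,0],[0,0,0]],[-0.2,[0,0,0],[0,0,0]],[-0.2,[0,0,0],[0,0,0]],[-0.2,[0,0,0],[0,0,0]]]}}

```text
clock: 52.33
eef_pos: [0.5003, 0.1566, 0.0901]
tool_rot: [0.724, 0.69, 0.0, -0.0]
ft_force: [-3.4, 0.2, 5.6]
grip_width: 0.048
```

{"fn": "play_rows", "kwargs": {"moves": [[-0.2,[0,0,-1],[0,0,0]],[-0.2,[0,0,-2],[0,0,0]],[-0.2,[0,0,-3],[0,0,0]],[-0.2,[0,0,-3],[0,0,0]],[-0.2,[0,0,0],[0,0,0]],[-0.2,[0,0,0],[0,0,0]]]}}

```text
clock: 52.83
eef_pos: [0.5029, 0.1568, 0.1819]
tool_rot: [0.724, 0.69, 0.003, 0.002]
ft_force: [0.2, -0.2, -0.8]
grip_width: 0.0482
```

```bash
python3 go.py .483 -.335 .18 1.5434 4
```

```text
t 52.83 tcp [0.5029 0.1568 0.1819] grip 0.0482 f [ 0.2 -0.2 -0.8]
shift [-49.22   0.4    0.08] = 13 x [-3.79  0.03  0.01]  turn [ 0.007  0.003 -1.592] = 14 x [ 0.     0.    -0.114]
```

{"fn": "play_rows", "kwargs": {"moves": [[-0.2,[-3.79,0.03,0],[0,0,0]],[-0.2,[-3.79,0.03,0],[0,0,0]],[-0.2,[-3.79,0.03,0],[0,0,0]],[-0.2,[-3.79,0.03,0],[0,0,0]],[-0.2,[-3.79,0.03,0],[0,0,0]],[-0.2,[-3.79,0.03,0],[0,0,0]],[-0.2,[-3.79,0.03,0],[0,0,0]],[-0.2,[-3.79,0.03,0],[0,0,0]],[-0.2,[-3.79,0.03,0],[0,0,0]],[-0.2,[-3.79,0.03,0],[0,0,0]],[-0.2,[-3.79,0.03,0],[0,0,0]],[-0.2,[-3.79,0.03,0],[0,0,0]]]}}

```text
clock: 53.83
eef_pos: [0.4813, -0.2998, 0.1776]
tool_rot: [0.724, 0.69, -0.0, -0.001]
ft_force: [1.7, -0.0, -0.7]
grip_width: 0.0485
```

{"fn": "play_rows", "kwargs": {"moves": [[-0.2,[-3.79,0,0],[0,0,0]],[-0.2,[0,0,0],[0,0,-0.114]],[-0.2,[0,0,0],[0,0,-0.114]],[-0.2,[0,0,0],[0,0,-0.114]],[-0.2,[0,0,0],[0,0,-0.114]],[-0.2,[0,0,0],[0,0,-0.114]],[-0.2,[0,0,0],[0,0,-0.114]],[-0.2,[0,0,0],[0,0,-0.114]],[-0.2,[0,0,0],[0,0,-0.114]],[-0.2,[0,0,0],[0,0,-0.114]],[-0.2,[0,0,0],[0,0,-0.114]],[-0.2,[0,0,0],[0,0,-0.114]]]}}

```text
clock: 54.83
eef_pos: [0.4798, -0.3356, 0.1773]
tool_rot: [0.179, 0.984, 0.0, -0.001]
ft_force: [-0.1, 0.4, -0.4]
grip_width: 0.048
```

{"fn": "play_rows", "kwargs": {"moves": [[-0.2,[0,0,0],[0,0,-0.114]],[-0.2,[0,0,0],[0,0,-0.114]],[-0.2,[0,0,0],[0,0,-0.11]],[-0.2,[0,0,3],[0,0,0]],[-0.2,[0,0,3],[0,0,0]],[-0.2,[0,0,3],[0,0,0]],[-0.2,[0,0,2],[0,0,0]],[-0.2,[0,0,0],[0,0,0]],[-0.2,[0,0,0],[0,0,0]],[-0.2,[0,0,0],[0,0,0]]]}}

```text
clock: 55.67
eef_pos: [0.4811, -0.3365, 0.0695]
tool_rot: [0.014, 1.0, -0.0, 0.001]
ft_force: [0.5, -0.4, -1.1]
grip_width: 0.0482
```

```bash
python3 - <<'E'
from h import *
import go
go.plan(.482,-.3350,.0205,1.5434,3.5)
im,_=bot.camera('scene');c=im[180:320,80:230];cv2.imwrite('pics/s9.png',cv2.resize(c,None,fx=4,fy=4,interpolation=cv2.INTER_CUBIC)[:,:,::-1])
E
```

```text
t 55.67 tcp [ 0.4811 -0.3365  0.0695] grip 0.0482 f [ 0.5 -0.4 -1.1]
shift [-0.08  0.15  4.9 ] = 2 x [-0.04  0.08  2.45]  turn [-0.001  0.001  0.   ] = 1 x [-0.001  0.001  0.   ]
```

View pics/s9.png

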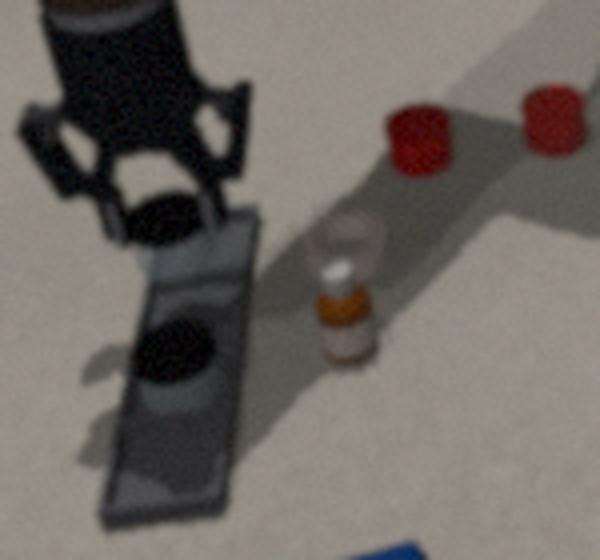

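Jar A stands in the rack at (173,350). Jar B's lid at (168,218) hangs over the next compartment.

```bash
python3 - <<'E'
from h import *
p=lambda x,y:(80+x/4-.4,180+y/4-.4)
print('B',onz('scene',[p(165,219)],.0915).round(4),'A in rack',onz('scene',[p(174,350)],.042).round(4))
E
```

```text
B [[ 0.489  -0.3341  0.0915]] A in rack [[ 0.5545 -0.3331  0.042 ]]
```

{"fn": "play_rows", "kwargs": {"moves": [[-0.2,[0,0.1,1.5],[0,0,0]],[-0.2,[0,0,1.5],[0,0,0]],[-0.2,[0,0,0.8],[0,0,0]],[-0.2,[0,0,0.5],[0,0,0]],[-0.2,[0,0,0.3],[0,0,0]],[-0.2,[0,0,0.3],[0,0,0]],[-0.2,[0,0,0.1],[0,0,0]],[-0.2,[0,0,0],[0,0,0]],[-0.2,[0,0,0],[0,0,0]]]}}

```text
clock: 56.47
eef_pos: [0.4813, -0.3356, 0.0202]
tool_rot: [0.014, 1.0, -0.001, 0.001]
ft_force: [-1.6, 1.8, 5.6]
grip_width: 0.0479
```

Jar B has seated at 0.0202. I release, rise and clear the view.

{"fn": "play_rows", "kwargs": {"moves": [[-0.2,[0,0,-0.15],[0,0,0]],[0.3,[0,0,0],[0,0,0]],[0.45,[0,0,0],[0,0,0]],[0.6,[0,0,0],[0,0,0]],[0.6,[0,0,0],[0,0,0]],[0.6,[0,0,-2],[0,0,0]],[0.6,[0,0,-4],[0,0,0]],[0.6,[0,0,-4],[0,0,0]],[0.6,[0,0,-4],[0,0,0]],[0.6,[4,0,0],[0,0,0]],[0.6,[4,0,0],[0,0,0]],[0.6,[4,0,0],[0,0,0]]]}}

```text
clock: 57.47
eef_pos: [0.3603, -0.3321, 0.161]
tool_rot: [0.013, 1.0, -0.001, 0.001]
ft_force: [0.2, -0.7, -1.8]
grip_width: 0.0684
```

{"fn": "play_rows", "kwargs": {"moves": [[0.6,[2,3,0],[0,0,0]],[0.6,[0,4,0],[0,0,0]],[0.6,[0,4,0],[0,0,0]],[0.6,[0,4,0],[0,0,0]],[0.6,[0,4,0],[0,0,0]],[0.6,[0,4,0],[0,0,0]],[0.6,[0,0,0],[0,0,0]],[0.6,[0,0,0],[0,0,0]],[0.6,[0,0,0],[0,0,0]]]}}

```text
clock: 58.22
eef_pos: [0.3472, -0.1014, 0.1603]
tool_rot: [0.013, 1.0, -0.0, 0.0]
ft_force: [1.1, -0.8, 0.2]
grip_width: 0.0682
```

```bash
python3 tilt.py; python3 lamp.py; python3 - <<'E'
from h import *
import lids;lids.lids(.042,(340,130,400,260))
im,_=save('top','t9.png',(80,90,410,310),2.4)
E
```

```text
top 71 bar x,z -0.0788 0.0826 tilt deg 3.4
top floor 691 tilt deg 0.09 h 0.0746
scene 20 bar x,z -0.077 0.0807 tilt deg 2.2
scene floor 277 tilt deg -0.01 h 0.0733
58.3167 [ 0.3471 -0.1024  0.1601] [-0.3  0.1 -0.2] r 0.4262 tool lamp ang -0.278
top head 1250 [0.6589 0.2666 0.2041] lamp angle 1.424
scene head 895 [0.6687 0.2648 0.2016] lamp angle 1.425
lid [372.2 179.8] [ 20  21 310] [ 0.5499 -0.3358  0.042 ]
lid [372.  204.8] [ 20  20 301] [ 0.4822 -0.3347  0.042 ]
```

View pics/t9.png

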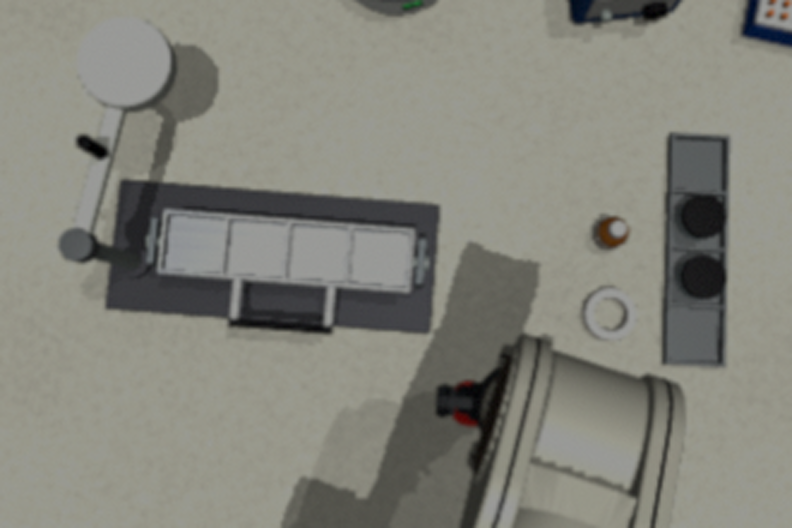

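Both jars are in the rack's middle compartments (703,215) and (703,276). The cradle is empty and level, the lamp is clear, and the bottle and tape are in place. I hand in.

```bash
python3 -c "
from workcell import bot
print(bot.get_obs()['ft_force'].round(1)); print(bot.job_done())"
```

```text
[-0.8  0.6  0.3]
the job is handed in; nothing more can be done
None
```

I ran the whole inspection in the order asked and handed the job in at about 58 s of robot time. Only two jars were present.

- **Lamp out and jars in:** I swung the lamp clear and stood each jar in its own middle cradle compartment. Jar A touched a divider on the first try, so I backed it off and re-seated it.
- **Tilt:** I lifted the cradle by its bar and left it there. After release it read about 30 degrees; the two cameras' separate estimates ran from 29.2 to 31.4.
- **Lamp over the cradle:** I swung it back to its stop and held it there for over 3 s. The top camera read -0.006 rad. The scene camera read 0.05 rad, which disagrees. I trusted the stop, because the push force rose with no movement. I then swung it clear again, to 1.42 rad in both views.
- **Levelling:** The cradle rose by about 1 degree when I let go of the bar, so I pressed it down onto its stop with shut fingers, reaching about 38 N. The floor now reads 0.1 and 0.0 degrees. The rough bar-height estimate still shows 2–3 degrees, because it catches the top of the bar rather than its centre.
- **Storage:** Both jars stand in the rack's two middle compartments. The lids read (0.550, -0.336) and (0.482, -0.335), within 2 mm of the compartment centres.

In the last picture the bottle and tape look untouched and the robot was touching nothing. The red look-alikes were not handled, but the arm hid them in that final view. I saw no sign of a jar being knocked or the grip slackening. I viewed about 15 pictures, slightly over the budget of 14.

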